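# Nip a repaired book in the crank press

## Task

Press the repaired book: slide the bundle (the book between its two pressing boards) straight in until it lies centred and square under the platen of the book press, then take the crank by its loose grip sleeve and, keeping the sleeve held between the fingers the whole time it turns, wind clockwise (seen from above) until the platen nips the bundle firmly: the grip should pull clearly heavier, about three times what it took running free, but no more, for overtightening spoils the book. Then let go and leave the press nipped; do not disturb the glue jar, the brush and the other book.

Things in the scene. Friction and masses are not known exactly. Their poses are not given: they have to be found in the camera images.
- press: bench book press of grey iron, fixed. Origin: on the desk under the middle of its base (220 x by 280 y, 25 mm thick). x runs from its open front (robot's side) to its open back, y across, z up. Columns 22 mm thick at y = -118 and +118 mm, x = 0; crossbar 50 mm wide (x), 156 to 190 mm above the desk; below it the platen, 170 x by 150 y, 18 mm thick, that the screw lowers.
- press_front (a point): front edge of the press base, middle of its top, 110 mm in front of the press's axis. At the start the platen stands open by 7 to 23 mm over the bundle (differs from job to job, not measured); it goes down 12 mm for each clockwise turn of the crank. When let go the screw stays where it is left, the nip easing off to some 90 to 130 N without a visible move.
- crank_axis (a point): on the upright axis of screw and crank (press x = y = 0), level with the grip. Pull along the grip's circle while turning: 3.6 N free (dry friction), 6 N as the platen bears, then 1 N more per 0.5 rad; 9 to 10 N (200 to 240 N on the bundle) is firm, under 7.7 too loose, 14 crushes. Stood still it may read up to 7 N less; compared in the same way, firm reads about 6 N more than free.
- grip_sleeve: black upright grip sleeve, 26 mm thick, 66 mm long, free-spinning on the crank's pin. Origin: its centre, 258 mm above the desk, 70 mm from crank_axis; circles level round it, its own spin means nothing. Crank arm top 222 mm, pin cap top 297 mm above the desk. Starts beyond or beside the axis, not over the front. When it moves, its axis must be within 20 mm of the grasp point between the fingers.
- bundle: dark-grey book between two light wooden boards that keep together as one loose bundle: 200 x by 145 y by just under 50 mm high, 0.6 to 1.1 kg. Origin: centre of its underside, 37 to 45 mm above the desk on plywood packing (190 by 150 mm). Starts 40 to 65 mm out of the front, up to 5 mm aside and 0.1 rad askew. Home: on the press's axis, x along the press's x, front end 15 mm out of the platen.
- bundle_center (a point): the middle of the bundle, 24 mm above its underside; 100 mm from its front end. The bundle slides with 5 to 14 N. Pressed from above it holds to 90 N, then gives 1 mm per 40 N and stays set.
- glue_jar: bystander: white glue jar, 68 mm wide, 85 mm tall, loose on the desk left of the press; origin under its centre
- paste_brush: bystander: brush 190 mm long, loose on the desk left of the press; origin under its middle
- spare_book: bystander: brown-red book 200 by 135 by 30 mm lying loose on the desk right of the press; origin under its centre
Things that resemble listed ones, but are neither listed nor needed, are in the scene too. Leave any orange or red look-alike of the bundle alone.

How it is judged (in metres and radians):
On the way, in this order (a step that is already met when the one before it is completed fails the run):
1. the bundle lies centred and square under the open platen (x of bundle_center in the frame of press between -0.012 and 0.012 m and y of bundle_center in the frame of press between -0.012 and 0.012 m and angle between the x axis of bundle and the x axis of press, either way round below 0.08 rad), for 0.2 s.
2. the platen has been wound down until it bears on the bundle with 150 N or more (contact force between press and bundle above 150 N), for 0.3 s.
At the end, for the whole second after the job is handed in: The bundle's centre lies within 12 mm of the press's axis along the press's x and y and within 0.08 rad of square, the platen still nips it with over 60 N after letting go, and the crank stands still (all of step 1 and linear speed of grip_sleeve below 0.01 m/s and contact force between press and bundle above 60 N); the robot touches nothing.
It fails at once if the press squeezes the bundle with more than 400 N (overtightened) (contact force between press and bundle above 400 N).
It fails at once if the crank swings while its grip sleeve is not held between the fingers (linear speed of grip_sleeve above 0.05 m/s and horizontal distance between the grasp point and grip_sleeve above 0.02 m).
It fails at once if a bystander (glue jar, brush or spare book) is moved more than 30 mm (distance of any of glue_jar, paste_brush, spare_book from where it was at the start of the episode above 0.03 m).
It also fails if it takes over 72 s, if anything falls off the work surface, if the arm or the gripper's body presses on something with over 40 N, if the wrist force passes 120 N, or if a joint passes its speed limit or range.

## Robot

A 6-joint arm with a two-finger parallel gripper is mounted at the origin on the work surface. World frame = base frame: x ahead of the robot, y to its left, z up, the work surface at z = 0. Lengths are in m, angles in degrees, forces in N, time in s.
With the tool pointing down it reaches from about 0.25 to 0.725 m from the base axis. Payload 9.7 kg.
Tool frame: the origin (TCP) lies at the centre of the arm's flange, where the gripper is bolted on; the fingertips stand 173 mm ahead of it and the grasp point (between the pads) lies 155 mm ahead of it (bot.grasp_offset is the distance from the TCP to the grasp point, in m); z points along the fingers, y is the direction in which the jaws open and shut (so a half turn about z gives the same grasp; the last joint's range is limited). The gripper opens to 85 mm and grips with 20 to 120 N. Pads are 22 mm wide; open, the fingers measure 114 mm over their backs; the gripper's body (76 mm by 85 mm) begins 54 mm behind the grasp point. The pads swing forward as they close: fully open they stand 13 mm farther back than shut.
Start: joints at [65.317, 4.979, 10.078, 95.1, 0, 90], TCP at [0.23, 0.5, 0.405] pointing down, gripper open.
Joint ranges: [-179.16, 179.16], [-48.56, 103.87], [-65.8, 70.77], [-126.05, 130.52], [-82.76, 87.17], [-180, 180]. Speed limits (degrees/s): [127.2, 127.2, 147.25, 180, 180, 180].

## Interface

Orientations are given as [roll, pitch, yaw] about the fixed x, y, z axes, in that order (R = Rz(yaw) Ry(pitch) Rx(roll)).
In Python, from workcell import bot, camera gives the robot as it stands.
- The arm moves only by the tool drive_tool, never from a script. Its argument "deltas" is a list of rows, each an object of numbers: "dx", "dy", "dz": the shift along the tool's x, y, z in cm; "spin": the turn about the tool's z in degrees; "fingers": the finger opening in cm, from 0 to 8.54. In form: [{"dx": .., "dy": .., "dz": .., "spin": .., "fingers": ..}, ...]. A call has exactly 8 rows; each row is the pose to reach, as a shift and turn from the pose commanded when the call began, along the tool's axes at that moment; what a row does not reach only later rows make up. A row lasts 1/8 s, in which the tool goes at most 62.5 mm and 10.7 degrees, less where a joint would pass 70% of its speed; a pose out of reach is approached as far as the arm can. A call with a gripper value outside its range is refused whole. The fingers move at their own pace and stop on an object; "force" is the grip in N (left out, the last holds). Time passes only in rows, so rows that repeat a pose let the fingers close, or fill a call up. It gives the time, the measured TCP pose, the force and the opening at its end, in the units of the state.
- bot.get_obs(): the state, without advancing time (a new reading comes with each control period).
- camera(name): name is "side" or "top"; returns a dict with "image" (384x512x3 uint8, blue, green, red), "intrinsics" (3x3 intrinsics, pixels), "T" (4x4, takes a point from camera to world coordinates). Camera axes: x right, y down, z forward; pixel columns grow to the right and rows downward; lengths in m; the calibration is good to about 2 mm. A picture is of the moment at which its call begins. There is no depth.
- bot.job_done(): hands the job in, once; it reports no verdict.
The state is a dict: "time": time; "q": joint angles; "qd": joint speeds; "joint_efforts": joint torques, N m; "ee_pos": TCP position; "tcp_rot": TCP orientation; "wrist_force": force on the tool from outside, world axes, zero at the start; "torque": the same for the moment, N m; "opening": finger opening in m.
Only numpy, scipy, OpenCV 4.12 (cv2) and the standard library are available. Lean on these libraries where they do the work, as an engineer would, in place of code of your own. Each camera call takes 0.05 s, during which the arm holds its last target.

## Working session

There is one attempt and no reset: what is moved stays moved. The work goes in short steps, Python scripts to look and compute and a tool call to move; the robot and the scene stay as the last step left them, time stands still between calls to the robot, and variables do not carry over. Pictures are saved under pics/ and viewed, and the job is handed in when it is done.

Besides the shell and the picture viewer there is one more tool, called after "Request:" in YAML: its name, and indented under it one key for each argument. drive_tool: Moves the arm, as the interface text tells. Its arguments: {"type":"object","properties":{"deltas":{"type":"array"},"force":{"type":"number"}},"required":["deltas"]}

```bash
mkdir -p pics; ls; python3 - <<'E'
from workcell import bot,camera
import cv2,numpy as np
o=bot.get_obs();print({k:np.round(v,4).tolist() for k,v in o.items()});print(bot.grasp_offset)
for n in("side","top"):
    c=camera(n);cv2.imwrite(f"pics/{n}0.png",cv2.resize(c["image"],None,fx=1.5,fy=1.5,interpolation=cv2.INTER_CUBIC));print(n,c["intrinsics"].tolist(),np.round(c["T"],4).tolist())
    np.save(f"{n}_T",c["T"]);np.save(f"{n}_K",c["intrinsics"])
E
```

```text
pics
{'time': 0.0, 'q': [65.3192, 5.0096, 10.035, 95.0996, 0.0014, 90.0003], 'qd': [-0.026, -0.0813, 0.0245, -0.1389, 0.0904, 0.0253], 'joint_efforts': [-0.0023, -52.0385, 46.4806, 0.0164, -0.0001, -0.0], 'ee_pos': [0.2297, 0.4998, 0.404], 'tcp_rot': [-179.9259, -0.0014, 155.3189], 'wrist_force': [0.1201, -0.279, 0.1639], 'torque': [-0.0207, 0.0154, -0.0616], 'opening': 0.0855}
0.1547
side [[382.2155482340218, 0.0, 255.3423765855647], [0.0, 382.2155482340218, 197.08748795761406], [0.0, 0.0, 1.0]] [[0.9417, -0.1604, 0.2959, 0.1949], [-0.3361, -0.4956, 0.8009, -0.8924], [0.0181, -0.8536, -0.5206, 0.7636], [0.0, 0.0, 0.0, 1.0]]
top [[496.25188400343467, 0.0, 257.167682543577], [0.0, 496.25188400343467, 185.67531964205367], [0.0, 0.0, 1.0]] [[0.0111, -0.9951, 0.0978, 0.3842], [-0.9999, -0.011, 0.0018, -0.0342], [-0.0007, -0.0979, -0.9952, 1.5827], [0.0, 0.0, 0.0, 1.0]]
```

```bash
sleep 1
```

```text
(no output)
```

View pics/side0.png

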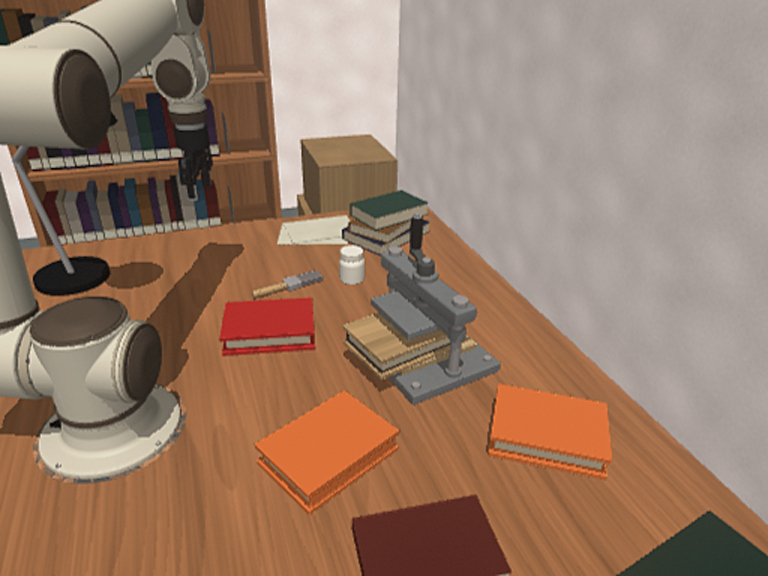

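View pics/top0.png

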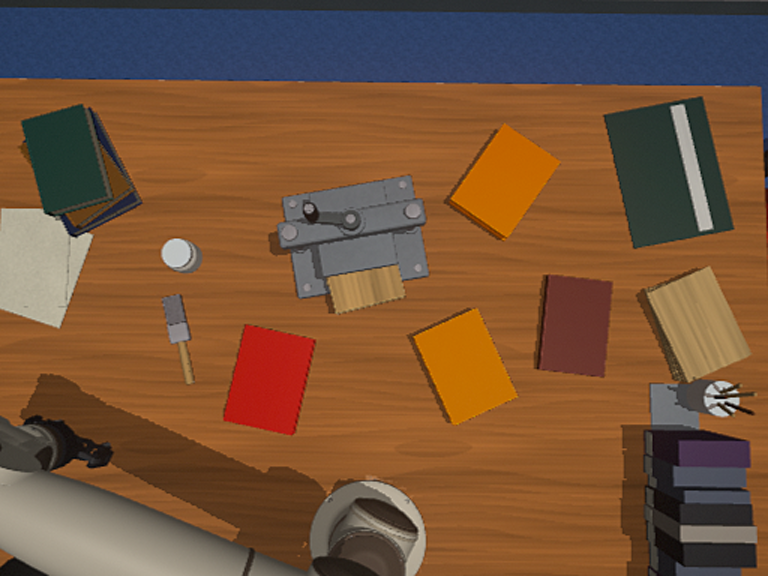

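Candidates for the bundle (top ×1.5): wooden boards sticking out of the press at (366,288), a similar wooden-board bundle at (695,322), orange (504,181) and (464,366), red (269,379). By the description I choose the one in the press. Next, a close crop.

```bash
python3 - <<'E'
from workcell import bot,camera
import cv2,numpy as np
c=camera("top")["image"];cv2.imwrite("pics/tc.png",cv2.resize(c[110:220,175:295],None,fx=6,fy=5.4,interpolation=cv2.INTER_CUBIC))
cv2.imwrite("pics/tc.png",cv2.resize(c[110:215,175:300],None,fx=5.6,fy=5.6,interpolation=cv2.INTER_CUBIC))
c=camera("side")["image"];cv2.imwrite("pics/sc.png",cv2.resize(c[135:275,222:342],None,fx=4.2,fy=4.2,interpolation=cv2.INTER_CUBIC))
E
```

```text
(no output)
```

View pics/tc.png

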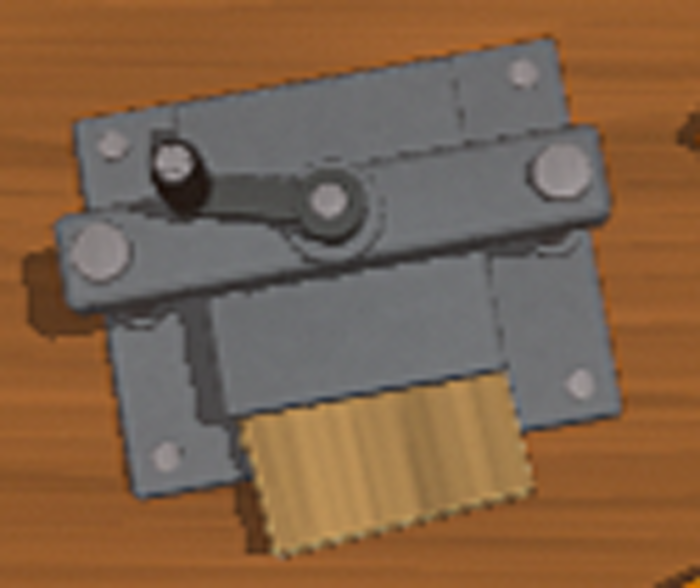

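View pics/sc.png

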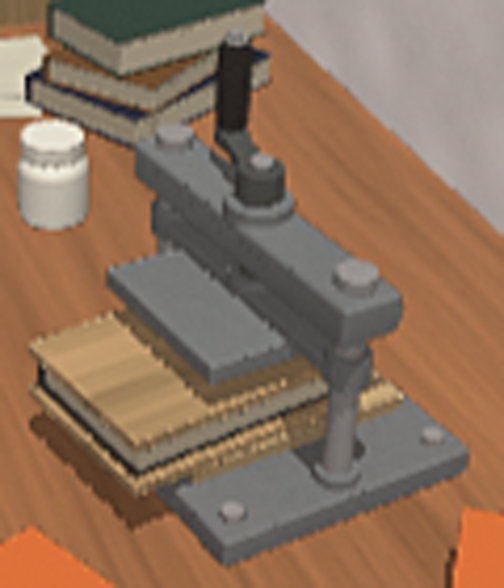

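The crop shows the light-board bundle with its grey book under the platen. The front corners are at crop (283,555) and (533,490); the base corners are (77,122), (555,40), (620,412) and (140,495). The grip cap is at (174,160), left and a little behind the hub (328,200).

```bash
cat > h.py <<'E'
import numpy as np
from scipy.optimize import least_squares
K={n:np.load(f"{n}_K.npy") for n in("side","top")};T={n:np.load(f"{n}_T.npy") for n in("side","top")}
def un(n,u,v,z):
    d=T[n][:3,:3]@np.linalg.solve(K[n],[u,v,1]);o=T[n][:3,3];return o+d*(z-o[2])/d[2]
def pr(n,p):
    q=T[n][:3,:3].T@(np.array(p)-T[n][:3,3]);q=K[n]@q;return q[:2]/q[2]
def tc(X,Y):return (X+.5)/5.6-.5+175,(Y+.5)/5.6-.5+110
def sc(X,Y):return (X+.5)/4.2-.5+222,(Y+.5)/4.2-.5+135
E
python3 - <<'E'
from h import *
B={(.11,.14):(77,122),(.11,-.14):(555,40),(-.11,-.14):(620,412),(-.11,.14):(140,495)}
W=np.array([un("top",*tc(*v),.025)[:2] for v in B.values()]);P=np.array(list(B))
def f(a):
    c,s=np.cos(a[2]),np.sin(a[2]);return (P@np.array([[c,s],[-s,c]])+a[:2]-W).ravel()
r=least_squares(f,[.5,0,0]);print("press",r.x,np.degrees(r.x[2]),r.fun.round(4))
# side refine: base corners seen: left-near(front -y) ...
x,y,a=r.x;c,s=np.cos(a),np.sin(a)
def w(px,py,z):return [x+c*px-s*py,y+s*px+c*py,z]
def loc(p):d=np.array(p[:2])-[x,y];return np.array([c*d[0]+s*d[1],-s*d[0]+c*d[1]])
for z in(.19,.2):print("nuts",loc(un("top",*tc(103,250),z)),loc(un("top",*tc(560,170),z)))
print("hub",[loc(un("top",*tc(328,200),z)) for z in(.222,.235)])
g=un("top",*tc(174,160),.297);print("grip",g,loc(g))
print("side base", [loc(un("side",*sc(*q),.025)) for q in((225,550),(468,455))])
print("side grip cap",un("side",*sc(236,36),.297),loc(un("side",*sc(236,36),.297)))
for z in(.087,.091,.095):
  L=un("top",*tc(283,555),z);R=un("top",*tc(533,490),z);print("bundle",z,L,R,np.linalg.norm(L-R),loc(L),loc(R))
  L=un("side",*sc(33,345),z);R=un("side",*sc(135,447),z);print("   side",loc(L),loc(R),np.linalg.norm(L-R))
for z in(.105,.11,.115,.12): print("platen",z,loc(un("top",*tc(245,415),z)),loc(un("top",*tc(507,372),z)))
E
```

```text
press [0.62777046 0.03431668 0.18344288] 10.510502993819312 [ 0.0015  0.0021  0.002  -0.0014 -0.0011 -0.0033 -0.0024  0.0026]
nuts [0.00267892 0.11858359] [ 0.00341363 -0.11675895]
nuts [0.00085034 0.11756731] [ 0.00157977 -0.11608541]
hub [array([0.00243551, 0.00139321]), array([4.77069049e-06, 1.16058825e-03])]
grip [0.63458699 0.10483006 0.297     ] [0.0195649  0.06808683]
side base [array([-0.11428799, -0.14543805]), array([ 0.10061303, -0.1447207 ])]
side grip cap [0.63192412 0.10251183 0.297     ] [0.01652383 0.06629324]
bundle 0.087 [0.46044923 0.06426854 0.087     ] [ 0.49702134 -0.07001318  0.087     ] 0.13917291123512704 [-0.15905014  0.05997134] [-0.14758676 -0.07872866]
   side [-0.15727808  0.05750693] [-0.15197454 -0.08552245] 0.14312767185303266
bundle 0.091 [0.46024531 0.06400515 0.091     ] [ 0.49671961 -0.06991746  0.091     ] 0.1388007186978042 [-0.15929869  0.05974957] [-0.14786597 -0.0785795 ]
   side [-0.1598637   0.05224738] [-0.15459152 -0.08993646] 0.1422815571986414
bundle 0.095 [0.46004138 0.06374176 0.095     ] [ 0.49641788 -0.06982173  0.095     ] 0.13842852616048135 [-0.15954724  0.0595278 ] [-0.14814517 -0.07843034]
   side [-0.16244932  0.04698783] [-0.15720849 -0.09435048] 0.14143544254425008
platen 0.105 [-0.08285682  0.06661606] [-0.08409138 -0.07536004]
platen 0.11 [-0.0834291   0.06631298] [-0.08465949 -0.07518273]
platen 0.115 [-0.08400138  0.06600991] [-0.08522759 -0.07500541]
platen 0.12 [-0.08457366  0.06570683] [-0.08579569 -0.07482809]
```

```bash
python3 - <<'E'
from h import *
x,y,a=0.6278,0.0343,.1834;c,s=np.cos(a),np.sin(a)
def w(px,py,z):return [x+c*px-s*py,y+s*px+c*py,z]
for nm,q,px,py in (("platen top FR",(212,368),-.085,-.075),("bot FR",(212,383),-.085,-.075),("top FL",(107,268),-.085,.075)):
  for z in np.arange(.09,.15,.006): print(nm,round(z,3),(pr("side",w(px,py,z))-sc(*q)).round(1)) if abs((pr("side",w(px,py,z))-sc(*q))[1])<2.5 else 0
# bundle front corners: edges
for nm,q in (("FR top",(135,447)),("FR bot",(140,490)),("FL top",(33,345)),("FL bot",(36,392))):
  for z in (.037,.041,.045,.087,.091,.095):
    p=un("side",*sc(*q),z)[:2]-[x,y];print(nm,z,[round(c*p[0]+s*p[1],4),round(-s*p[0]+c*p[1],4)])
E
```

```text
platen top FR 0.12 [-0.  1.]
platen top FR 0.126 [ 0.1 -0.7]
platen top FR 0.132 [ 0.1 -2.4]
bot FR 0.102 [-0.3  2.4]
bot FR 0.108 [-0.2  0.8]
bot FR 0.114 [-0.1 -0.9]
top FL 0.12 [-0.1  1. ]
top FL 0.126 [-0.1 -0.6]
top FL 0.132 [-0.  -2.2]
FR top 0.037 [np.float64(-0.1193), np.float64(-0.0303)]
FR top 0.041 [np.float64(-0.1219), np.float64(-0.0347)]
FR top 0.045 [np.float64(-0.1245), np.float64(-0.0392)]
FR top 0.087 [np.float64(-0.152), np.float64(-0.0855)]
FR top 0.091 [np.float64(-0.1546), np.float64(-0.0899)]
FR top 0.095 [np.float64(-0.1572), np.float64(-0.0943)]
FR bot 0.037 [np.float64(-0.1407), np.float64(-0.0745)]
FR bot 0.041 [np.float64(-0.1432), np.float64(-0.0787)]
FR bot 0.045 [np.float64(-0.1457), np.float64(-0.0828)]
FR bot 0.087 [np.float64(-0.1719), np.float64(-0.1266)]
FR bot 0.091 [np.float64(-0.1744), np.float64(-0.1308)]
FR bot 0.095 [np.float64(-0.1769), np.float64(-0.135)]
FL top 0.037 [np.float64(-0.125), np.float64(0.1233)]
FL top 0.041 [np.float64(-0.1276), np.float64(0.118)]
FL top 0.045 [np.float64(-0.1302), np.float64(0.1127)]
FL top 0.087 [np.float64(-0.1573), np.float64(0.0575)]
FL top 0.091 [np.float64(-0.1599), np.float64(0.0523)]
FL top 0.095 [np.float64(-0.1625), np.float64(0.047)]
FL bot 0.037 [np.float64(-0.1518), np.float64(0.0652)]
FL bot 0.041 [np.float64(-0.1542), np.float64(0.0603)]
FL bot 0.045 [np.float64(-0.1567), np.float64(0.0554)]
FL bot 0.087 [np.float64(-0.1823), np.float64(0.0035)]
FL bot 0.091 [np.float64(-0.1847), np.float64(-0.0014)]
FL bot 0.095 [np.float64(-0.1871), np.float64(-0.0064)]
```

```bash
python3 - <<'E'
from workcell import camera
import cv2
c=camera("side")["image"];cv2.imwrite("pics/sc2.png",cv2.resize(c[185:260,225:305],None,fx=8,fy=8,interpolation=cv2.INTER_CUBIC))
c=camera("top")["image"];cv2.imwrite("pics/tc2.png",cv2.resize(c[165:215,205:285],None,fx=9,fy=9,interpolation=cv2.INTER_CUBIC))
E
```

```text
(no output)
```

View pics/sc2.png

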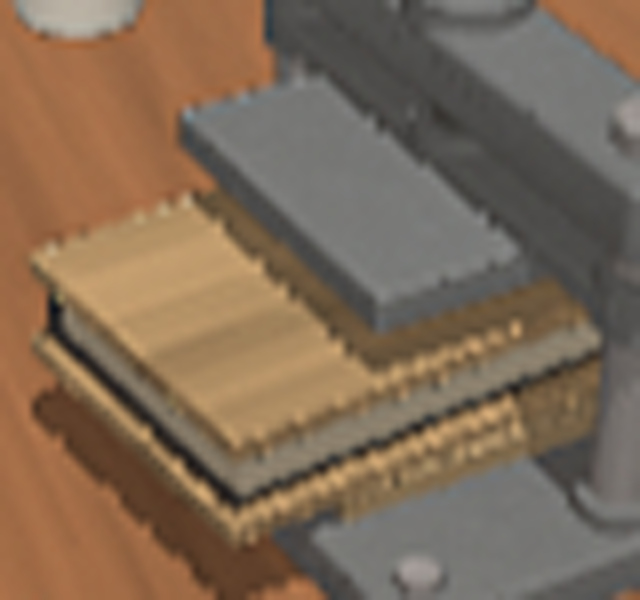

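View pics/tc2.png

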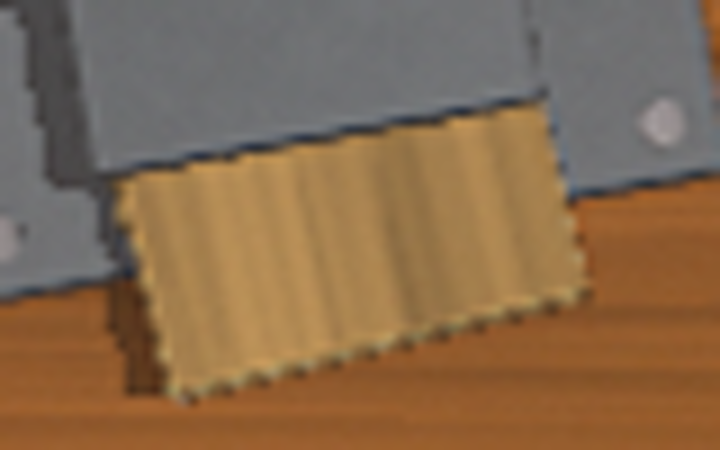

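The platen's top is about 0.124 and its underside about 0.106. The bundle's top is about 0.089. Its centre is about 53 mm out, with y about -3 mm and about +0.07 rad askew. I'll push with both open fingers side by side, which squares it. The body then stays above the platen if the TCP is at 0.235 or higher.

Request:
drive_tool:
  deltas:
    - {"dx": -4,"dy": -3.7,"dz": 0,"spin": -5,"fingers": 7}
    - {"dx": -9,"dy": -8.2,"dz": 0,"spin": -10,"fingers": 7}
    - {"dx": -14,"dy": -12.8,"dz": 0,"spin": -15,"fingers": 7}
    - {"dx": -19,"dy": -17.4,"dz": 0,"spin": -20,"fingers": 7}
    - {"dx": -24,"dy": -22,"dz": 0,"spin": -25,"fingers": 7}
    - {"dx": -29,"dy": -26.6,"dz": 0,"spin": -30,"fingers": 7}
    - {"dx": -34,"dy": -31.2,"dz": 0,"spin": -35.2,"fingers": 7}
    - {"dx": -38.5,"dy": -35.3,"dz": 0,"spin": -35.2,"fingers": 7}

```text
time: 1.3
ee_pos: [0.4205, 0.0441, 0.405]
tcp_rot: [180.0, 0.1, -169.4]
wrist_force: [1.0, 0.2, -0.1]
opening: 0.07
```

Request:
drive_tool:
  deltas:
    - {"dx": -0.5,"dy": -2.3,"dz": 1}
    - {"dx": -0.5,"dy": -2.3,"dz": 4.5}
    - {"dx": -0.5,"dy": -2.3,"dz": 9}
    - {"dx": -0.5,"dy": -2.3,"dz": 13}
    - {"dx": -0.5,"dy": -2.3,"dz": 16}
    - {"dx": -0.5,"dy": -2.3,"dz": 17}
    - {"dx": -0.5,"dy": -2.3,"dz": 17}
    - {"dx": -0.5,"dy": -2.3,"dz": 17}

```text
validation failed for argument at $.de...
```

```bash
cat >> h.py <<'E'
x,y,a=0.6278,0.0343,.1834;c,s=np.cos(a),np.sin(a)
def w(px,py,z):return [x+c*px-s*py,y+s*px+c*py,z]
def loc(p):d=np.array(p[:2])-[x,y];return np.array([c*d[0]+s*d[1],-s*d[0]+c*d[1]])
def look(tag,tb=(110,215,175,300),sb=(135,275,222,342)):
    from workcell import camera
    import cv2
    for n,b in(("top",tb),("side",sb)):
        i=camera(n)["image"][b[0]:b[1],b[2]:b[3]];f=min(780/i.shape[1],590/i.shape[0]);f=round(f-.05,1)
        cv2.imwrite(f"pics/{n}_{tag}.png",cv2.resize(i,None,fx=f,fy=f,interpolation=cv2.INTER_CUBIC));print(n,f,b)
def st():
    from workcell import bot
    o=bot.get_obs();print("t",round(o["time"],2),"tcp",np.round(o["ee_pos"],4),"press",loc(o["ee_pos"]).round(4),"F",np.round(o["wrist_force"],1),"rot",np.round(o["tcp_rot"],1),"open",round(o["opening"],4),"q",np.round(o["q"],0))
E
python3 -c "
from h import *
st();look('a',(120,240,175,300),(135,275,190,342))"
```

```text
t 1.3 tcp [0.4205 0.0441 0.405 ] press [-0.202   0.0475] F [ 1.   0.2 -0.1] rot [ 1.800e+02  1.000e-01 -1.694e+02] open 0.07 q [  6. -12.  -6.  96.   0.  -5.]
top 4.9 (120, 240, 175, 300)
side 4.2 (135, 275, 190, 342)
```

View pics/side_a.png

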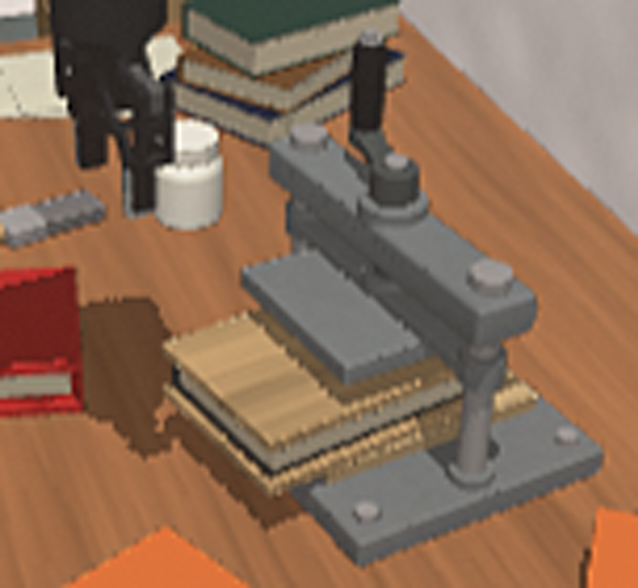

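View pics/top_a.png

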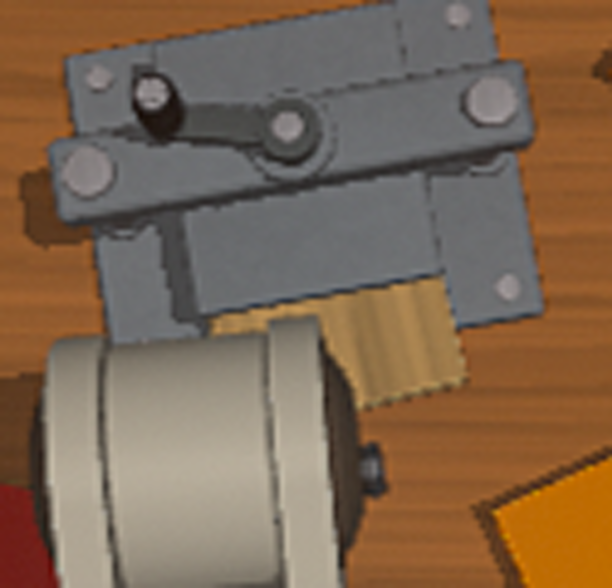

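The move was refused because every row needs all the fields. I'll repeat it in full.

Request:
drive_tool:
  deltas:
    - {"dx": -0.5,"dy": -2.3,"dz": 1,"spin": 0,"fingers": 7}
    - {"dx": -0.5,"dy": -2.3,"dz": 4.5,"spin": 0,"fingers": 7}
    - {"dx": -0.5,"dy": -2.3,"dz": 9,"spin": 0,"fingers": 7}
    - {"dx": -0.5,"dy": -2.3,"dz": 13,"spin": 0,"fingers": 7}
    - {"dx": -0.5,"dy": -2.3,"dz": 16,"spin": 0,"fingers": 7}
    - {"dx": -0.5,"dy": -2.3,"dz": 17,"spin": 0,"fingers": 7}
    - {"dx": -0.5,"dy": -2.3,"dz": 17,"spin": 0,"fingers": 7}
    - {"dx": -0.5,"dy": -2.3,"dz": 17,"spin": 0,"fingers": 7}

```text
time: 2.4
ee_pos: [0.4298, 0.0246, 0.2361]
tcp_rot: [-180.0, 0.1, -169.5]
wrist_force: [0.5, -0.1, -0.3]
opening: 0.07
```

```bash
python3 -c "
from h import *
st();look('b',(120,240,175,300),(165,275,212,342))"
```

```text
t 2.4 tcp [0.4298 0.0246 0.2361] press [-0.1964  0.0266] F [ 0.5 -0.1 -0.3] rot [-1.800e+02  1.000e-01 -1.695e+02] open 0.07 q [  3. -12. -24.  77.   0.  -7.]
top 4.9 (120, 240, 175, 300)
side 5.3 (165, 275, 212, 342)
```

View pics/side_b.png

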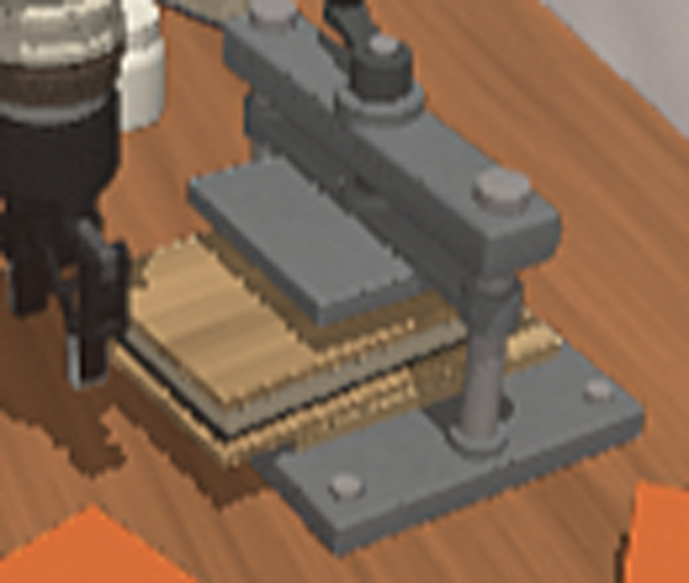

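Request:
drive_tool:
  deltas:
    - {"dx": 0,"dy": -1.5,"dz": 0,"spin": 0,"fingers": 7}
    - {"dx": 0,"dy": -3.4,"dz": 0,"spin": 0,"fingers": 7}
    - {"dx": -0.5,"dy": -3.4,"dz": 0,"spin": 0,"fingers": 7}
    - {"dx": -1.2,"dy": -3.4,"dz": 0,"spin": 0,"fingers": 7}
    - {"dx": -1.9,"dy": -3.4,"dz": 0,"spin": 0,"fingers": 7}
    - {"dx": -2.6,"dy": -3.4,"dz": 0,"spin": 0,"fingers": 7}
    - {"dx": -3.3,"dy": -3.4,"dz": 0,"spin": 0,"fingers": 7}
    - {"dx": -4,"dy": -3.4,"dz": 0,"spin": 0,"fingers": 7}

```text
time: 3.5
ee_pos: [0.4749, -0.0013, 0.2345]
tcp_rot: [180.0, -0.1, -169.4]
wrist_force: [-5.8, 0.0, 2.2]
opening: 0.0698
```

```bash
python3 -c "
from h import *
st();look('c',(120,240,175,300),(165,275,212,342))"
```

```text
t 3.5 tcp [ 0.4749 -0.0013  0.2345] press [-0.1568 -0.0071] F [-5.8  0.   2.2] rot [ 1.800e+02 -1.000e-01 -1.694e+02] open 0.0698 q [ -0.  -5. -19.  76.   0. -11.]
top 4.9 (120, 240, 175, 300)
side 5.3 (165, 275, 212, 342)
```

View pics/side_c.png

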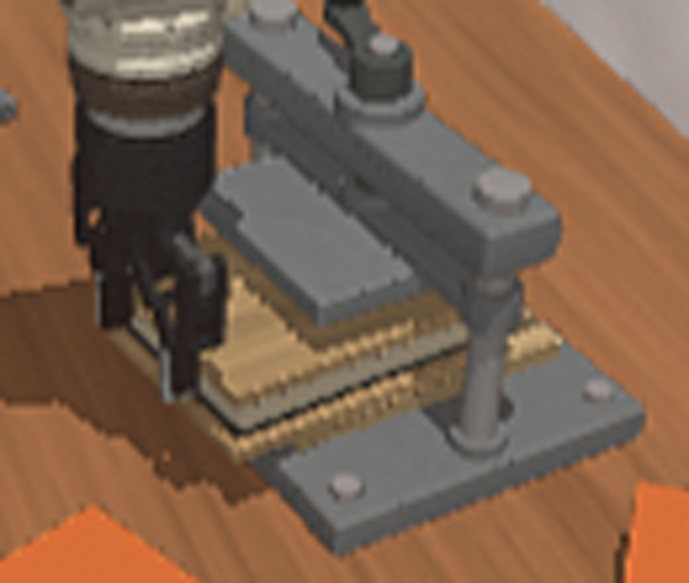

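The fingers are in contact at 5.8 N and pushing. I'll go on 3 cm with a slight +y drift, then check.

Request:
drive_tool:
  deltas:
    - {"dx": -0.5,"dy": 0.05,"dz": 0,"spin": 0,"fingers": 7}
    - {"dx": -1,"dy": 0.1,"dz": 0,"spin": 0,"fingers": 7}
    - {"dx": -1.5,"dy": 0.15,"dz": 0,"spin": 0,"fingers": 7}
    - {"dx": -2,"dy": 0.2,"dz": 0,"spin": 0,"fingers": 7}
    - {"dx": -2.5,"dy": 0.25,"dz": 0,"spin": 0,"fingers": 7}
    - {"dx": -3,"dy": 0.3,"dz": 0,"spin": 0,"fingers": 7}
    - {"dx": -3.2,"dy": 0.3,"dz": 0,"spin": 0,"fingers": 7}
    - {"dx": -3.2,"dy": 0.3,"dz": 0,"spin": 0,"fingers": 7}

```text
time: 4.6
ee_pos: [0.5061, 0.0072, 0.2348]
tcp_rot: [180.0, 0.0, -169.5]
wrist_force: [-1.2, -0.5, -0.4]
opening: 0.0703
```

```bash
python3 -c "
from h import *
st();look('d',(110,220,175,300),(165,275,212,342))"
```

```text
t 4.6 tcp [0.5061 0.0072 0.2348] press [-0.1246 -0.0045] F [-1.2 -0.5 -0.4] rot [ 180.     0.  -169.5] open 0.0703 q [  1.  -1. -15.  76.   0. -10.]
top 5.3 (110, 220, 175, 300)
side 5.3 (165, 275, 212, 342)
```

View pics/side_d.png

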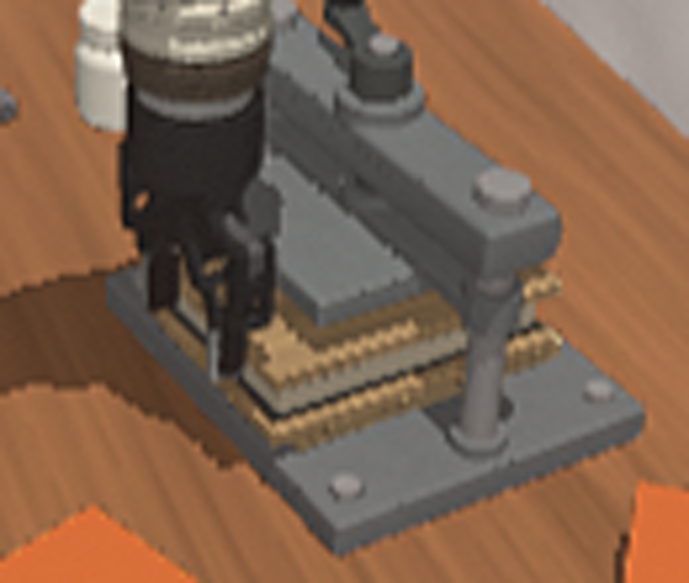

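View pics/top_d.png

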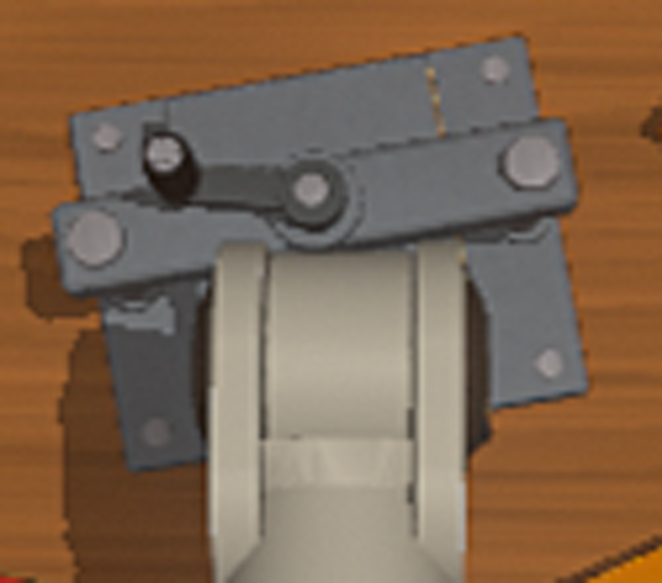

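The wrist hides the front, so I'll back off and look before the last push.

Request:
drive_tool:
  deltas:
    - {"dx": 1,"dy": 0,"dz": 0,"spin": 0,"fingers": 7}
    - {"dx": 3,"dy": 0,"dz": 0,"spin": 0,"fingers": 7}
    - {"dx": 6,"dy": 0,"dz": -2,"spin": 0,"fingers": 7}
    - {"dx": 9,"dy": 0,"dz": -4,"spin": 0,"fingers": 7}
    - {"dx": 12,"dy": 0,"dz": -6,"spin": 0,"fingers": 7}
    - {"dx": 15,"dy": 0,"dz": -6,"spin": 0,"fingers": 7}
    - {"dx": 15,"dy": 0,"dz": -6,"spin": 0,"fingers": 7}
    - {"dx": 15,"dy": 0,"dz": -6,"spin": 0,"fingers": 7}

```text
time: 5.7
ee_pos: [0.3585, -0.0202, 0.2949]
tcp_rot: [-180.0, 0.1, -169.5]
wrist_force: [0.2, -0.7, 0.3]
opening: 0.0701
```

```bash
python3 -c "
from h import *
st();look('e',(115,205,180,290),(180,265,225,325))"
```

```text
t 5.7 tcp [ 0.3585 -0.0202  0.2949] press [-0.2747 -0.0045] F [ 0.2 -0.7  0.3] rot [-1.800e+02  1.000e-01 -1.695e+02] open 0.0701 q [ -3. -23. -26.  86.   0. -14.]
top 6.5 (115, 205, 180, 290)
side 6.9 (180, 265, 225, 325)
```

View pics/side_e.png

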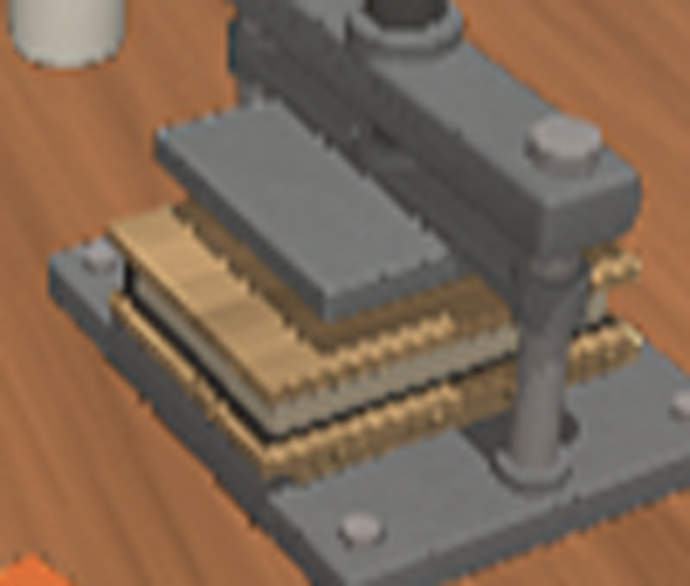

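View pics/top_e.png

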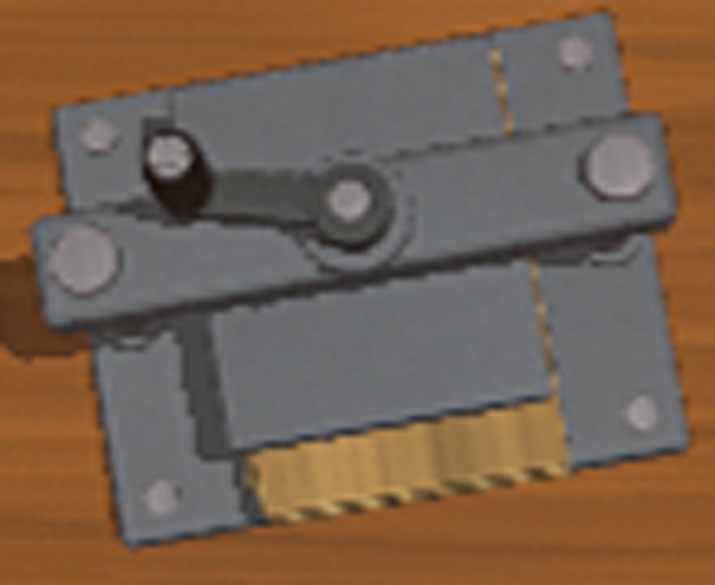

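```bash
python3 - <<'E'
from h import *
def te(X,Y):return (X+.5)/6.5-.5+180,(Y+.5)/6.5-.5+115
def se(X,Y):return (X+.5)/6.9-.5+225,(Y+.5)/6.9-.5+180
for z in(.086,.09,.094):
  print(z,"top",[loc(un("top",*te(*q),z)).round(4) for q in((268,518),(568,467))],"side",[loc(un("side",*se(*q),z)).round(4) for q in((108,233),(275,400))])
for z in(.12,.124,.128):print(z,"platen top",[loc(un("top",*te(*q),z)).round(4) for q in((230,450),(552,397))],"side",[loc(un("side",*se(*q),z)).round(4) for q in((157,148),(323,300))])
print("rear right edge @.09",[loc(un("top",*te(*q),.09)).round(4) for q in((497,55),(510,130),(540,290),(553,380))])
for y0 in (0,-.005,-.010):
  print(y0,[(np.array(pr("top",w(-.122,y0+d,.090)))).round(1) for d in(.0725,-.0725)],[(np.array(pr("side",w(-.122,y0+d,.090)))).round(1) for d in(.0725,-.0725)])
print(te(268,518),te(568,467),se(108,233),se(275,400))
E
```

```text
0.086 top [array([-0.1137,  0.0657]), array([-0.1142, -0.076 ])] side [array([-0.118 ,  0.0597]), array([-0.116 , -0.0851])]
0.09 top [array([-0.1141,  0.0655]), array([-0.1145, -0.0759])] side [array([-0.1208,  0.0544]), array([-0.1188, -0.0895])]
0.094 top [array([-0.1145,  0.0652]), array([-0.1149, -0.0757])] side [array([-0.1236,  0.0492]), array([-0.1216, -0.0939])]
0.12 platen top [array([-0.0832,  0.0756]), array([-0.0844, -0.0732])] side [array([-0.0889,  0.0661]), array([-0.0863, -0.0733])]
0.124 platen top [array([-0.0837,  0.0754]), array([-0.0849, -0.073 ])] side [array([-0.092 ,  0.0605]), array([-0.0894, -0.078 ])]
0.128 platen top [array([-0.0841,  0.0751]), array([-0.0853, -0.0729])] side [array([-0.0952,  0.0549]), array([-0.0926, -0.0827])]
rear right edge @.09 [array([ 0.0831, -0.0767]), array([ 0.0468, -0.0766]), array([-0.0304, -0.0774]), array([-0.0732, -0.076 ])]
0 [array([218.9, 197.2]), array([266.3, 189. ])] [array([237.2, 210.7]), array([260.5, 234.7])]
-0.005 [array([220.6, 197. ]), array([267.9, 188.8])] [array([238. , 211.4]), array([261.3, 235.7])]
-0.01 [array([222.2, 196.7]), array([269.6, 188.5])] [array([238.7, 212.2]), array([262.2, 236.6])]
(220.80769230769232, 194.26923076923077) (266.96153846153845, 186.4230769230769) (240.2246376811594, 213.34057971014494) (264.42753623188406, 237.54347826086956)
```

After the push the bundle is square, with y about -4.5 mm and its front end about 29 mm out of the platen (15 wanted). One more push of about 14 mm with a +4 mm drift.

Request:
drive_tool:
  deltas:
    - {"dx": -3,"dy": 0,"dz": 2,"spin": 0,"fingers": 7}
    - {"dx": -7.5,"dy": 0,"dz": 6,"spin": 0,"fingers": 7}
    - {"dx": -12,"dy": 0,"dz": 6,"spin": 0,"fingers": 7}
    - {"dx": -14.4,"dy": 0,"dz": 6,"spin": 0,"fingers": 7}
    - {"dx": -15,"dy": 0,"dz": 6,"spin": 0,"fingers": 7}
    - {"dx": -15.5,"dy": 0.2,"dz": 6,"spin": 0,"fingers": 7}
    - {"dx": -16,"dy": 0.4,"dz": 6,"spin": 0,"fingers": 7}
    - {"dx": -16.4,"dy": 0.5,"dz": 6,"spin": 0,"fingers": 7}

```text
time: 6.8
ee_pos: [0.5184, 0.0147, 0.2348]
tcp_rot: [180.0, -0.0, -169.5]
wrist_force: [-2.7, -1.3, -2.2]
opening: 0.0703
```

```bash
python3 -c "
from h import *
st()"
```

```text
t 6.8 tcp [0.5184 0.0147 0.2348] press [-0.1111  0.0007] F [-2.7 -1.3 -2.2] rot [ 180.    -0.  -169.5] open 0.0703 q [  2.   1. -13.  76.   0.  -9.]
```

Request:
drive_tool:
  deltas:
    - {"dx": 1,"dy": 0,"dz": 0,"spin": 0,"fingers": 8.5}
    - {"dx": 3,"dy": 0,"dz": 0,"spin": 0,"fingers": 8.5}
    - {"dx": 6,"dy": 0,"dz": -3,"spin": 0,"fingers": 8.5}
    - {"dx": 9,"dy": 1,"dz": -7,"spin": 0,"fingers": 8.5}
    - {"dx": 12,"dy": 2,"dz": -11,"spin": 0,"fingers": 8.5}
    - {"dx": 15,"dy": 3,"dz": -15,"spin": 0,"fingers": 8.5}
    - {"dx": 15,"dy": 4,"dz": -17.8,"spin": 0,"fingers": 8.5}
    - {"dx": 15,"dy": 4,"dz": -17.8,"spin": 0,"fingers": 8.5}

```text
time: 7.8
ee_pos: [0.3632, 0.0268, 0.4151]
tcp_rot: [-180.0, 0.3, -169.4]
wrist_force: [0.5, 0.1, -0.1]
opening: 0.0851
```

```bash
python3 -c "
from h import *
st();look('f',(115,205,180,290),(180,265,225,325))"
```

```text
t 7.8 tcp [0.3632 0.0268 0.4151] press [-0.2615  0.0409] F [ 0.5  0.1 -0.1] rot [-180.     0.3 -169.4] open 0.0851 q [  4. -20. -11.  99.   0.  -6.]
top 6.5 (115, 205, 180, 290)
side 6.9 (180, 265, 225, 325)
```

View pics/side_f.png

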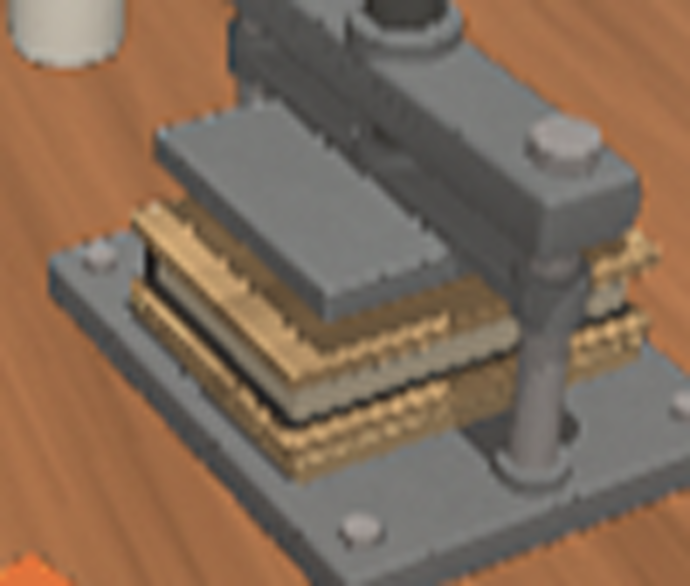

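View pics/top_f.png

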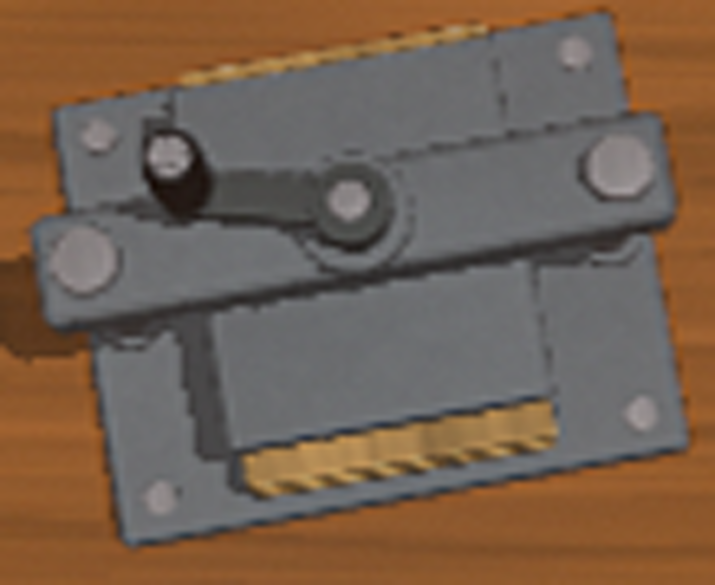

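```bash
python3 - <<'E'
from h import *
def te(X,Y):return (X+.5)/6.5-.5+180,(Y+.5)/6.5-.5+115
print([loc(un("top",*te(*q),.089)).round(4) for q in((262,497),(556,442),(180,80),(487,28))])
print("platen",[loc(un("top",*te(*q),.124)).round(4) for q in((230,450),(552,397))])
g=[loc(un("top",*te(168,152),.297)),loc(un("top",*te(348,200),.235))];print("grip,hub",g,"rel",g[0]-g[1])
E
```

```text
[array([-0.1039,  0.0667]), array([-0.102 , -0.0724]), array([0.0972, 0.0723]), array([ 0.0969, -0.0743])]
platen [array([-0.0837,  0.0754]), array([-0.0849, -0.073 ])]
grip,hub [array([0.02016725, 0.06863911]), array([-0.00011688,  0.00132502])] rel [0.02028413 0.0673141 ]
```

Bundle centre is about (-3, -2) mm and about 0.015 rad askew, well within limits. Next, the grip at press (0.019, 0.0675): straddle it from the front at grip height.

Request:
drive_tool:
  deltas:
    - {"dx": -2,"dy": 1,"dz": 0.2,"spin": 0,"fingers": 6.2}
    - {"dx": -5,"dy": 2.65,"dz": 0.2,"spin": 0,"fingers": 6.2}
    - {"dx": -9,"dy": 2.65,"dz": 0.2,"spin": 0,"fingers": 6.2}
    - {"dx": -13,"dy": 2.65,"dz": 0.2,"spin": 0,"fingers": 6.2}
    - {"dx": -17,"dy": 2.65,"dz": 0.2,"spin": 0,"fingers": 6.2}
    - {"dx": -20,"dy": 2.65,"dz": 0.2,"spin": 0,"fingers": 6.2}
    - {"dx": -21,"dy": 2.65,"dz": 0.2,"spin": 0,"fingers": 6.2}
    - {"dx": -21,"dy": 2.65,"dz": 0.2,"spin": 0,"fingers": 6.2}

```text
time: 8.9
ee_pos: [0.5656, 0.0907, 0.4095]
tcp_rot: [180.0, -0.1, -169.5]
wrist_force: [-1.2, -0.7, 0.6]
opening: 0.062
```

```bash
python3 -c "
from h import *
st();look('g',(60,210,170,300),(100,220,222,342))"
```

```text
t 8.9 tcp [0.5656 0.0907 0.4095] press [-0.0509  0.0668] F [-1.2 -0.7  0.6] rot [ 1.800e+02 -1.000e-01 -1.695e+02] open 0.062 q [ 9.  8. 14. 96. -0. -1.]
top 3.9 (60, 210, 170, 300)
side 4.9 (100, 220, 222, 342)
```

View pics/side_g.png

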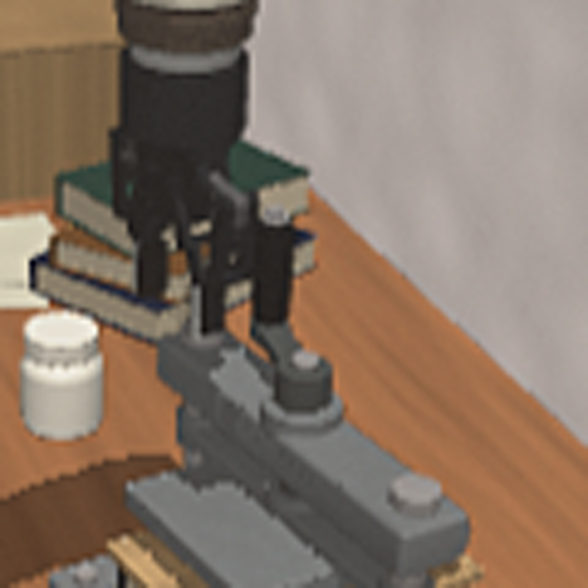

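Request:
drive_tool:
  deltas:
    - {"dx": -1.5,"dy": 0.05,"dz": -0.3,"spin": 0,"fingers": 6.2}
    - {"dx": -3.5,"dy": 0.05,"dz": -0.3,"spin": 0,"fingers": 6.2}
    - {"dx": -5.5,"dy": 0.05,"dz": -0.3,"spin": 0,"fingers": 6.2}
    - {"dx": -6.5,"dy": 0.05,"dz": -0.3,"spin": 0,"fingers": 6.2}
    - {"dx": -7,"dy": 0.05,"dz": -0.3,"spin": 0,"fingers": 6.2}
    - {"dx": -7,"dy": 0.05,"dz": -0.3,"spin": 0,"fingers": 6.2}
    - {"dx": -7,"dy": 0.05,"dz": -0.3,"spin": 0,"fingers": 6.2}
    - {"dx": -7,"dy": 0.05,"dz": -0.3,"spin": 0,"fingers": 5}

```text
time: 10.0
ee_pos: [0.634, 0.1041, 0.414]
tcp_rot: [180.0, 0.0, -169.5]
wrist_force: [0.5, 0.3, 0.6]
opening: 0.0501
```

```bash
python3 -c "
from h import *
st();look('h',(60,210,170,300),(100,220,222,342))"
```

```text
t 10.0 tcp [0.634  0.1041 0.414 ] press [0.0188 0.0676] F [0.5 0.3 0.6] rot [ 180.     0.  -169.5] open 0.0501 q [ 9. 19. 27. 98.  0. -1.]
top 3.9 (60, 210, 170, 300)
side 4.9 (100, 220, 222, 342)
```

View pics/side_h.png

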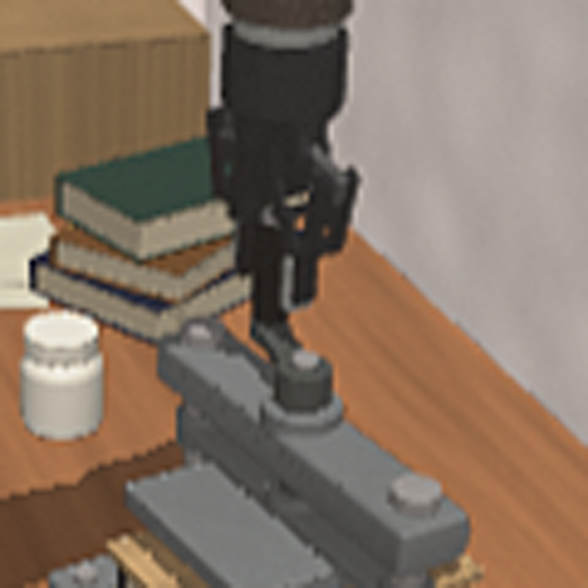

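The sleeve stands between the fingers. Closing now.

Request:
drive_tool:
  deltas:
    - {"dx": 0,"dy": 0,"dz": 0,"spin": 0,"fingers": 4}
    - {"dx": 0,"dy": 0,"dz": 0,"spin": 0,"fingers": 3.2}
    - {"dx": 0,"dy": 0,"dz": 0,"spin": 0,"fingers": 2.8}
    - {"dx": 0,"dy": 0,"dz": 0,"spin": 0,"fingers": 2.4}
    - {"dx": 0,"dy": 0,"dz": 0,"spin": 0,"fingers": 2}
    - {"dx": 0,"dy": 0,"dz": 0,"spin": 0,"fingers": 1.8}
    - {"dx": 0,"dy": 0,"dz": 0,"spin": 0,"fingers": 1.8}
    - {"dx": 0,"dy": 0,"dz": 0,"spin": 0,"fingers": 1.8}
  force: 70

```text
time: 11.1
ee_pos: [0.6342, 0.1045, 0.4139]
tcp_rot: [180.0, 0.0, -169.5]
wrist_force: [-0.7, 5.9, 1.7]
opening: 0.0246
```

```bash
python3 -c "
from h import *
st();look('i',(60,210,170,300),(130,200,250,320))"
```

```text
t 11.1 tcp [0.6342 0.1045 0.4139] press [0.0191 0.0678] F [-0.7  5.9  1.7] rot [ 180.     0.  -169.5] open 0.0246 q [ 9. 19. 27. 98.  0. -1.]
top 3.9 (60, 210, 170, 300)
side 8.4 (130, 200, 250, 320)
```

View pics/side_i.png

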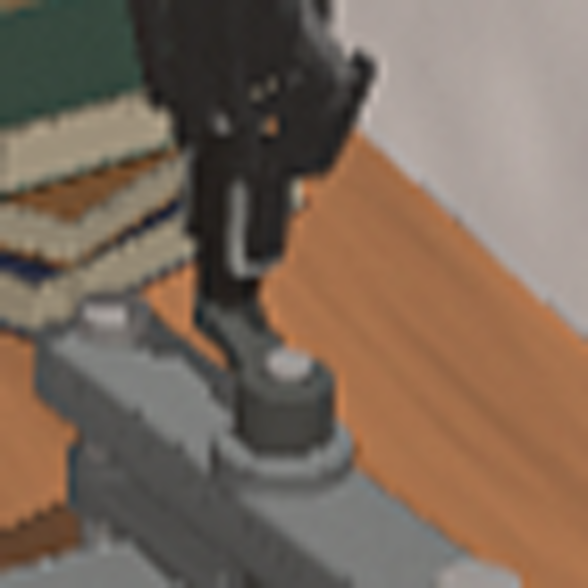

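Gripped: opening 24.6 mm on the 26 mm sleeve. Next a table of winding rows (clockwise, so the angle decreases).

```bash
cat >> h.py <<'E'
A=np.array([-.0003,.0008])
def rows(cur,phis,r=.070,ax=None):
    ax=A if ax is None else ax
    for f in phis:
        f=np.radians(f);d=(ax+r*np.array([np.cos(f),np.sin(f)])-cur)*100
        print("dx %.2f dy %.2f"%(-d[0],d[1]))
E
python3 -c "
from h import *
rows(np.array([.0190,.0676]),[70,64,56,47,37,27,17,7])"
```

```text
dx -0.46 dy -0.10
dx -1.14 dy -0.39
dx -1.98 dy -0.88
dx -2.84 dy -1.56
dx -3.66 dy -2.47
dx -4.31 dy -3.50
dx -4.76 dy -4.63
dx -5.02 dy -5.83
```

Request:
drive_tool:
  deltas:
    - {"dx": -0.45,"dy": -0.1,"dz": 0,"spin": 0,"fingers": 1.8}
    - {"dx": -1.15,"dy": -0.4,"dz": 0,"spin": 0,"fingers": 1.8}
    - {"dx": -2,"dy": -0.9,"dz": 0,"spin": 0,"fingers": 1.8}
    - {"dx": -2.85,"dy": -1.55,"dz": 0,"spin": 0,"fingers": 1.8}
    - {"dx": -3.65,"dy": -2.45,"dz": 0,"spin": 0,"fingers": 1.8}
    - {"dx": -4.3,"dy": -3.5,"dz": 0,"spin": 0,"fingers": 1.8}
    - {"dx": -4.75,"dy": -4.65,"dz": 0,"spin": 0,"fingers": 1.8}
    - {"dx": -5,"dy": -5.85,"dz": 0,"spin": 0,"fingers": 1.8}

```text
time: 12.2
ee_pos: [0.6949, 0.0555, 0.4139]
tcp_rot: [180.0, 0.1, -169.5]
wrist_force: [0.9, 4.3, 4.5]
opening: 0.0247
```

```bash
cat >> h.py <<'E'
def tr(r=.07):
    from workcell import bot
    o=bot.get_obs();p=loc(o["ee_pos"])-A;f=np.degrees(np.arctan2(p[1],p[0]));F=np.array(o["wrist_force"]);Fp=np.array([c*F[0]+s*F[1],-s*F[0]+c*F[1]])
    u=p/np.linalg.norm(p);t=np.array([u[1],-u[0]]) # cw
    print("phi %.1f r %.4f Ftan %.2f Frad %.2f Fz %.1f"%(f,np.linalg.norm(p),Fp@t,Fp@u,F[2]))
E
python3 -c "
from h import *
st();tr()
rows(np.array([.0690,.0091]),[-5,-18,-31,-44,-57,-70,-83,-96])"
```

```text
t 12.2 tcp [0.6949 0.0555 0.4139] press [0.0699 0.0086] F [0.9 4.3 4.5] rot [ 1.800e+02  1.000e-01 -1.695e+02] open 0.0247 q [  5.  28.  39. 101.   0.  -6.]
phi 6.3 r 0.0706 Ftan -3.86 Frad 2.11 Fz 4.5
dx -0.04 dy -1.44
dx 0.27 dy -2.99
dx 0.93 dy -4.44
dx 1.89 dy -5.69
dx 3.12 dy -6.70
dx 4.54 dy -7.41
dx 6.08 dy -7.78
dx 7.66 dy -7.79
```

It runs free at 3.9 N tangential. Continuing.

Request:
drive_tool:
  deltas:
    - {"dx": -0.05,"dy": -1.45,"dz": 0,"spin": 0,"fingers": 1.8}
    - {"dx": 0.27,"dy": -3,"dz": 0,"spin": 0,"fingers": 1.8}
    - {"dx": 0.93,"dy": -4.44,"dz": 0,"spin": 0,"fingers": 1.8}
    - {"dx": 1.9,"dy": -5.7,"dz": 0,"spin": 0,"fingers": 1.8}
    - {"dx": 3.12,"dy": -6.7,"dz": 0,"spin": 0,"fingers": 1.8}
    - {"dx": 4.54,"dy": -7.4,"dz": 0,"spin": 0,"fingers": 1.8}
    - {"dx": 6.08,"dy": -7.78,"dz": 0,"spin": 0,"fingers": 1.8}
    - {"dx": 7.65,"dy": -7.8,"dz": 0,"spin": 0,"fingers": 1.8}

```text
time: 13.2
ee_pos: [0.6326, -0.0353, 0.4139]
tcp_rot: [179.9, 0.1, -169.5]
wrist_force: [2.7, 11.1, 5.5]
opening: 0.0247
```

```bash
python3 -c "
from h import *
st();tr()
rows(np.array([.0690-.0765,.0091-.078]),[-109,-122,-135,-148,-161,-174,-187,-200])"
```

```text
t 13.2 tcp [ 0.6326 -0.0353  0.4139] press [-0.008  -0.0693] F [ 2.7 11.1  5.5] rot [ 1.799e+02  1.000e-01 -1.695e+02] open 0.0247 q [ -3.  17.  25.  98.   0. -14.]
phi -96.2 r 0.0705 Ftan -3.48 Frad -10.91 Fz 5.5
dx 1.56 dy 0.35
dx 2.99 dy 1.03
dx 4.23 dy 2.02
dx 5.22 dy 3.26
dx 5.90 dy 4.69
dx 6.24 dy 6.24
dx 6.23 dy 7.82
dx 5.86 dy 9.36
```

```bash
python3 -c "
from h import *
rows(np.array([.0690-.0765,.0091-.078]),[-109,-122,-135,-148,-161,-174,-187,-200],ax=np.array([-.0003,.0020]))"
```

```text
dx 1.56 dy 0.47
dx 2.99 dy 1.15
dx 4.23 dy 2.14
dx 5.22 dy 3.38
dx 5.90 dy 4.81
dx 6.24 dy 6.36
dx 6.23 dy 7.94
dx 5.86 dy 9.48
```

Request:
drive_tool:
  deltas:
    - {"dx": 1.56,"dy": 0.47,"dz": 0,"spin": 0,"fingers": 1.8}
    - {"dx": 3,"dy": 1.15,"dz": 0,"spin": 0,"fingers": 1.8}
    - {"dx": 4.23,"dy": 2.14,"dz": 0,"spin": 0,"fingers": 1.8}
    - {"dx": 5.22,"dy": 3.38,"dz": 0,"spin": 0,"fingers": 1.8}
    - {"dx": 5.9,"dy": 4.8,"dz": 0,"spin": 0,"fingers": 1.8}
    - {"dx": 6.24,"dy": 6.36,"dz": 0,"spin": 0,"fingers": 1.8}
    - {"dx": 6.23,"dy": 7.94,"dz": 0,"spin": 0,"fingers": 1.8}
    - {"dx": 5.86,"dy": 9.48,"dz": 0,"spin": 0,"fingers": 1.8}

```text
time: 14.2
ee_pos: [0.5587, 0.0468, 0.4139]
tcp_rot: [-179.8, 0.1, -169.6]
wrist_force: [13.9, -5.9, 1.3]
opening: 0.0245
```

```bash
sed -i 's/^A=.*/A=np.array([-.0003,.0020])/' h.py; python3 -c "
from h import *
st();tr()
cur=np.array([.0690-.0765-.0586,.0091-.078+.0948]);print(cur)
rows(cur,[-213,-226,-239,-252,-265,-278,-291,-304])
look('j',(60,210,170,300),(130,270,222,342))"
```

```text
t 14.2 tcp [0.5587 0.0468 0.4139] press [-0.0657  0.0249] F [13.9 -5.9  1.3] rot [-1.798e+02  1.000e-01 -1.696e+02] open 0.0245 q [ 5.  7. 13. 96. -0. -6.]
phi 160.7 r 0.0693 Ftan -3.70 Frad -14.67 Fz 1.3
[-0.0661  0.0259]
dx -0.71 dy 1.42
dx -1.72 dy 2.65
dx -2.97 dy 3.61
dx -4.42 dy 4.27
dx -5.97 dy 4.58
dx -7.55 dy 4.54
dx -9.09 dy 4.15
dx -10.49 dy 3.41
top 3.9 (60, 210, 170, 300)
side 4.2 (130, 270, 222, 342)
```

View pics/side_j.png

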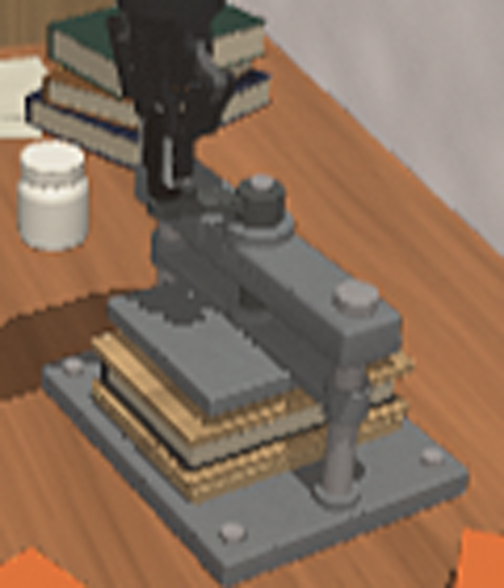

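Turning well at Ftan 3.5 to 3.9 N. The radial force suggests the axis is about 1.5 mm further back, so I'll recompute.

```bash
sed -i 's/^A=.*/A=np.array([.0011,.0018])/' h.py; python3 -c "
from h import *
cur=np.array([-.0661,.0259])
rows(cur,[-213,-226,-239,-252,-265,-278,-291,-304])"
```

```text
dx -0.85 dy 1.40
dx -1.86 dy 2.63
dx -3.11 dy 3.59
dx -4.56 dy 4.25
dx -6.11 dy 4.56
dx -7.69 dy 4.52
dx -9.23 dy 4.13
dx -10.63 dy 3.39
```

Request:
drive_tool:
  deltas:
    - {"dx": -0.85,"dy": 1.4,"dz": 0,"spin": 0,"fingers": 1.8}
    - {"dx": -1.86,"dy": 2.63,"dz": 0,"spin": 0,"fingers": 1.8}
    - {"dx": -3.1,"dy": 3.6,"dz": 0,"spin": 0,"fingers": 1.8}
    - {"dx": -4.56,"dy": 4.25,"dz": 0,"spin": 0,"fingers": 1.8}
    - {"dx": -6.1,"dy": 4.55,"dz": 0,"spin": 0,"fingers": 1.8}
    - {"dx": -7.7,"dy": 4.5,"dz": 0,"spin": 0,"fingers": 1.8}
    - {"dx": -9.23,"dy": 4.13,"dz": 0,"spin": 0,"fingers": 1.8}
    - {"dx": -10.63,"dy": 3.4,"dz": 0,"spin": 0,"fingers": 1.8}

```text
time: 15.3
ee_pos: [0.6567, 0.0998, 0.4138]
tcp_rot: [-179.8, -0.1, -169.5]
wrist_force: [-8.9, -14.3, 8.6]
opening: 0.0246
```

```bash
python3 -c "
from h import *
st();tr()
cur=np.array([-.0661+.1063,.0259+.034]);print(cur)
rows(cur,[-316,-328,-340,-352,-364,-376,-388,-400])
look('k',(60,210,170,300),(180,265,225,325))"
```

```text
t 15.3 tcp [0.6567 0.0998 0.4138] press [0.0404 0.0591] F [ -8.9 -14.3   8.6] rot [-1.798e+02 -1.000e-01 -1.695e+02] open 0.0246 q [  9.  22.  32. 100.  -0.  -2.]
phi 55.6 r 0.0695 Ftan -2.32 Frad -16.65 Fz 8.6
[0.0402 0.0599]
dx -1.13 dy -0.95
dx -2.03 dy -2.10
dx -2.67 dy -3.42
dx -3.02 dy -4.84
dx -3.07 dy -6.30
dx -2.82 dy -7.74
dx -2.27 dy -9.10
dx -1.45 dy -10.31
top 3.9 (60, 210, 170, 300)
side 6.9 (180, 265, 225, 325)
```

View pics/side_k.png

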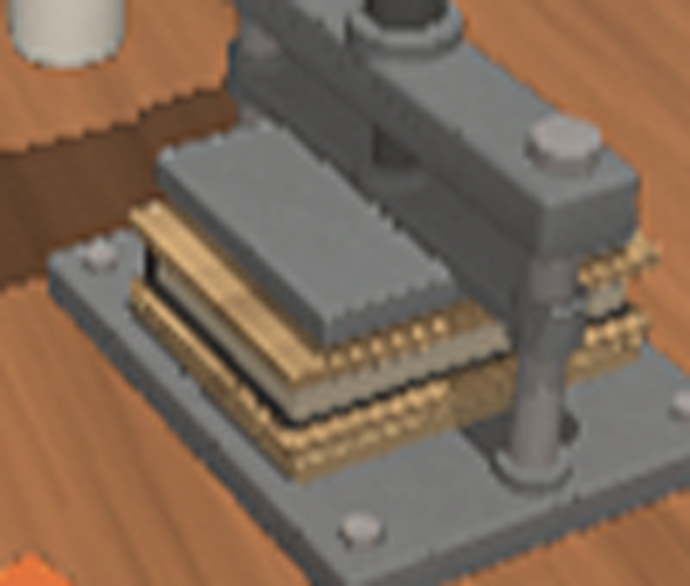

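Fitting the radial forces (about 20 N/mm) gives an axis of (0.0007, 0.0006) and a radius of 0.0698. I'll use those, and read the force more slowly from here on.

```bash
sed -i 's/^A=.*/A=np.array([.0007,.0006])/' h.py; python3 -c "
from h import *
tr()
cur=np.array([.0402,.0599])
rows(cur,[-316,-328,-340,-352,-363,-373,-382,-390],r=.0698)"
```

```text
phi 54.9 r 0.0705 Ftan 4.20 Frad -10.90 Fz 6.9
dx -1.07 dy -1.08
dx -1.97 dy -2.23
dx -2.61 dy -3.54
dx -2.96 dy -4.96
dx -3.02 dy -6.30
dx -2.85 dy -7.50
dx -2.52 dy -8.54
dx -2.09 dy -9.42
```

Request:
drive_tool:
  deltas:
    - {"dx": -1.07,"dy": -1.08,"dz": 0,"spin": 0,"fingers": 1.8}
    - {"dx": -1.97,"dy": -2.23,"dz": 0,"spin": 0,"fingers": 1.8}
    - {"dx": -2.6,"dy": -3.54,"dz": 0,"spin": 0,"fingers": 1.8}
    - {"dx": -2.96,"dy": -4.96,"dz": 0,"spin": 0,"fingers": 1.8}
    - {"dx": -3.02,"dy": -6.3,"dz": 0,"spin": 0,"fingers": 1.8}
    - {"dx": -2.85,"dy": -7.5,"dz": 0,"spin": 0,"fingers": 1.8}
    - {"dx": -2.52,"dy": -8.54,"dz": 0,"spin": 0,"fingers": 1.8}
    - {"dx": -2.1,"dy": -9.4,"dz": 0,"spin": 0,"fingers": 1.8}

```text
time: 16.4
ee_pos: [0.6947, 0.0127, 0.4139]
tcp_rot: [179.9, 0.1, -169.4]
wrist_force: [-2.6, 4.5, 6.1]
opening: 0.0245
```

```bash
python3 -c "
from h import *
tr()
cur=np.array([.0402+.021,.0599-.094]);print(cur)
rows(cur,[-397,-403,-409,-415,-421,-427,-433,-439],r=.0698)
look('l',(60,210,170,300),(130,265,225,325));tr()"
```

```text
phi -29.1 r 0.0700 Ftan -3.40 Frad -3.85 Fz 6.1
[ 0.0612 -0.0341]
dx 0.48 dy -0.73
dx 0.95 dy -1.29
dx 1.47 dy -1.80
dx 2.05 dy -2.25
dx 2.67 dy -2.63
dx 3.32 dy -2.96
dx 4.01 dy -3.21
dx 4.72 dy -3.38
top 3.9 (60, 210, 170, 300)
side 4.3 (130, 265, 225, 325)
phi -29.8 r 0.0700 Ftan 3.26 Frad -1.72 Fz 6.8
```

View pics/side_l.png

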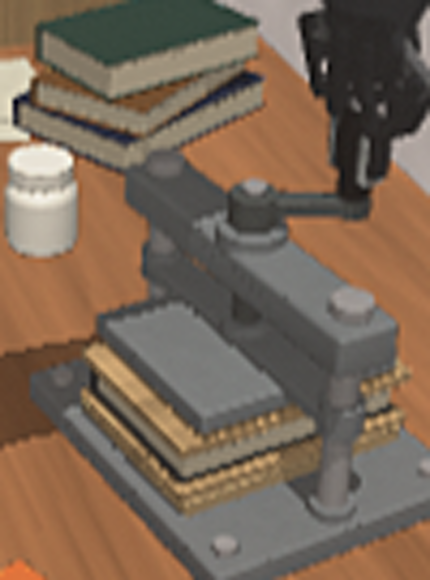

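Radial forces are small now and free running is 3.4 N. The platen is near the bundle, so I'll slow to 6° per row.

Request:
drive_tool:
  deltas:
    - {"dx": 0.48,"dy": -0.73,"dz": 0,"spin": 0,"fingers": 1.8}
    - {"dx": 0.95,"dy": -1.29,"dz": 0,"spin": 0,"fingers": 1.8}
    - {"dx": 1.47,"dy": -1.8,"dz": 0,"spin": 0,"fingers": 1.8}
    - {"dx": 2.05,"dy": -2.25,"dz": 0,"spin": 0,"fingers": 1.8}
    - {"dx": 2.67,"dy": -2.63,"dz": 0,"spin": 0,"fingers": 1.8}
    - {"dx": 3.32,"dy": -2.96,"dz": 0,"spin": 0,"fingers": 1.8}
    - {"dx": 4.01,"dy": -3.21,"dz": 0,"spin": 0,"fingers": 1.8}
    - {"dx": 4.72,"dy": -3.38,"dz": 0,"spin": 0,"fingers": 1.8}

```text
time: 17.5
ee_pos: [0.6549, -0.0296, 0.4139]
tcp_rot: [-180.0, 0.1, -169.5]
wrist_force: [4.6, -1.5, 6.1]
opening: 0.0248
```

```bash
python3 -c "
from h import *
tr()
cur=np.array([.0612-.0472,-.0341-.0338]);print(cur)
rows(cur,[-445,-451,-457,-463,-469,-475,-481,-487],r=.0698)"
```

```text
phi -78.2 r 0.0699 Ftan -3.70 Frad 3.16 Fz 6.1
[ 0.014  -0.0679]
dx 0.72 dy -0.10
dx 1.45 dy -0.13
dx 2.18 dy -0.08
dx 2.90 dy 0.05
dx 3.60 dy 0.25
dx 4.28 dy 0.52
dx 4.92 dy 0.87
dx 5.53 dy 1.28
```

Request:
drive_tool:
  deltas:
    - {"dx": 0.72,"dy": -0.1,"dz": 0,"spin": 0,"fingers": 1.8}
    - {"dx": 1.45,"dy": -0.13,"dz": 0,"spin": 0,"fingers": 1.8}
    - {"dx": 2.18,"dy": -0.08,"dz": 0,"spin": 0,"fingers": 1.8}
    - {"dx": 2.9,"dy": 0.05,"dz": 0,"spin": 0,"fingers": 1.8}
    - {"dx": 3.6,"dy": 0.25,"dz": 0,"spin": 0,"fingers": 1.8}
    - {"dx": 4.28,"dy": 0.52,"dz": 0,"spin": 0,"fingers": 1.8}
    - {"dx": 4.92,"dy": 0.87,"dz": 0,"spin": 0,"fingers": 1.8}
    - {"dx": 5.53,"dy": 1.28,"dz": 0,"spin": 0,"fingers": 1.8}

```text
time: 18.5
ee_pos: [0.5979, -0.0278, 0.4138]
tcp_rot: [-179.9, 0.0, -169.5]
wrist_force: [1.1, -5.3, 6.0]
opening: 0.0245
```

```bash
python3 -c "
from h import *
tr()
cur=np.array([.014-.0553,-.0679+.0128]);print(cur)
rows(cur,[-493,-499,-505,-511,-517,-523,-529,-535],r=.0698)
"
```

```text
phi -126.4 r 0.0698 Ftan -3.33 Frad 4.23 Fz 6.0
[-0.0413 -0.0551]
dx 0.56 dy 0.47
dx 1.07 dy 0.99
dx 1.52 dy 1.57
dx 1.90 dy 2.19
dx 2.23 dy 2.84
dx 2.48 dy 3.53
dx 2.65 dy 4.24
dx 2.75 dy 4.96
```

Request:
drive_tool:
  deltas:
    - {"dx": 0.56,"dy": 0.47,"dz": 0,"spin": 0,"fingers": 1.8}
    - {"dx": 1.07,"dy": 0.99,"dz": 0,"spin": 0,"fingers": 1.8}
    - {"dx": 1.52,"dy": 1.57,"dz": 0,"spin": 0,"fingers": 1.8}
    - {"dx": 1.9,"dy": 2.19,"dz": 0,"spin": 0,"fingers": 1.8}
    - {"dx": 2.23,"dy": 2.84,"dz": 0,"spin": 0,"fingers": 1.8}
    - {"dx": 2.48,"dy": 3.53,"dz": 0,"spin": 0,"fingers": 1.8}
    - {"dx": 2.65,"dy": 4.24,"dz": 0,"spin": 0,"fingers": 1.8}
    - {"dx": 2.75,"dy": 4.96,"dz": 0,"spin": 0,"fingers": 1.8}

```text
time: 19.5
ee_pos: [0.5611, 0.0164, 0.4139]
tcp_rot: [-179.9, -0.1, -169.5]
wrist_force: [-4.9, -5.8, 6.7]
opening: 0.0246
```

```bash
python3 -c "
from h import *
tr()
cur=np.array([-.0413-.0275,-.0551+.0496]);print(cur)
rows(cur,[-541,-547,-553,-559,-565,-571,-577,-583],r=.0698)
look('m',(60,210,170,300),(180,265,225,325));tr()"
```

```text
phi -175.0 r 0.0698 Ftan -4.31 Frad 6.23 Fz 6.7
[-0.0688 -0.0055]
dx 0.03 dy 0.73
dx -0.02 dy 1.46
dx -0.15 dy 2.18
dx -0.35 dy 2.88
dx -0.62 dy 3.56
dx -0.97 dy 4.20
dx -1.38 dy 4.81
dx -1.85 dy 5.37
top 3.9 (60, 210, 170, 300)
side 6.9 (180, 265, 225, 325)
phi -175.5 r 0.0698 Ftan 0.94 Frad 6.62 Fz 6.4
```

View pics/side_m.png

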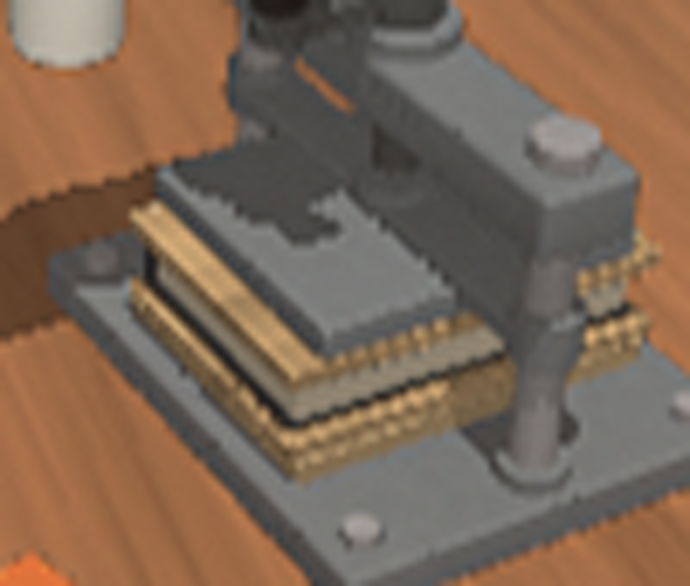

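Ftan is 4.3 N, so contact may be near. Continuing slowly.

Request:
drive_tool:
  deltas:
    - {"dx": 0.03,"dy": 0.73,"dz": 0,"spin": 0,"fingers": 1.8}
    - {"dx": -0.02,"dy": 1.46,"dz": 0,"spin": 0,"fingers": 1.8}
    - {"dx": -0.15,"dy": 2.18,"dz": 0,"spin": 0,"fingers": 1.8}
    - {"dx": -0.35,"dy": 2.88,"dz": 0,"spin": 0,"fingers": 1.8}
    - {"dx": -0.62,"dy": 3.56,"dz": 0,"spin": 0,"fingers": 1.8}
    - {"dx": -0.97,"dy": 4.2,"dz": 0,"spin": 0,"fingers": 1.8}
    - {"dx": -1.38,"dy": 4.81,"dz": 0,"spin": 0,"fingers": 1.8}
    - {"dx": -1.85,"dy": 5.37,"dz": 0,"spin": 0,"fingers": 1.8}

```text
time: 20.6
ee_pos: [0.5696, 0.0728, 0.4139]
tcp_rot: [-180.0, -0.1, -169.5]
wrist_force: [-4.9, -4.3, 7.3]
opening: 0.0245
```

```bash
python3 -c "
from h import *
tr()
cur=np.array([-.0688+.0185,-.0055+.0537]);print(cur)
rows(cur,[-589,-595,-601,-607,-613,-619,-625,-631],r=.0698)
"
```

```text
phi 136.8 r 0.0699 Ftan -6.24 Frad 1.76 Fz 7.3
[-0.0503  0.0482]
dx -0.52 dy 0.51
dx -1.10 dy 0.96
dx -1.72 dy 1.34
dx -2.37 dy 1.67
dx -3.06 dy 1.92
dx -3.77 dy 2.09
dx -4.49 dy 2.19
dx -5.22 dy 2.22
```

It is bearing now at 6.2 N. One more 48° should give about 7.9 N.

Request:
drive_tool:
  deltas:
    - {"dx": -0.52,"dy": 0.51,"dz": 0,"spin": 0,"fingers": 1.8}
    - {"dx": -1.1,"dy": 0.96,"dz": 0,"spin": 0,"fingers": 1.8}
    - {"dx": -1.72,"dy": 1.34,"dz": 0,"spin": 0,"fingers": 1.8}
    - {"dx": -2.37,"dy": 1.67,"dz": 0,"spin": 0,"fingers": 1.8}
    - {"dx": -3.06,"dy": 1.92,"dz": 0,"spin": 0,"fingers": 1.8}
    - {"dx": -3.77,"dy": 2.1,"dz": 0,"spin": 0,"fingers": 1.8}
    - {"dx": -4.49,"dy": 2.2,"dz": 0,"spin": 0,"fingers": 1.8}
    - {"dx": -5.22,"dy": 2.22,"dz": 0,"spin": 0,"fingers": 1.8}

```text
time: 21.6
ee_pos: [0.6168, 0.1041, 0.4138]
tcp_rot: [-180.0, -0.1, -169.5]
wrist_force: [-7.4, -3.8, 7.5]
opening: 0.0246
```

```bash
python3 -c "
from h import *
tr()
cur=np.array([-.0503+.0522,.0482+.0222]);print(cur)
rows(cur,[-634,-638,-642,-646,-650,-654,-658,-662],r=.0698)
"
```

```text
phi 89.0 r 0.0701 Ftan -7.89 Frad -2.54 Fz 7.5
[0.0019 0.0704]
dx -0.37 dy -0.02
dx -0.85 dy -0.07
dx -1.33 dy -0.15
dx -1.80 dy -0.27
dx -2.27 dy -0.42
dx -2.72 dy -0.60
dx -3.16 dy -0.82
dx -3.58 dy -1.06
```

As predicted, 7.9 N. The last 44° should bring about 9.4 N.

```bash
python3 -c "
from h import *
rows(np.array([.0019,.0704]),[-631-5.5*i for i in range(1,9)],r=.0698)"
```

```text
dx -0.67 dy -0.04
dx -1.33 dy -0.15
dx -1.98 dy -0.32
dx -2.61 dy -0.55
dx -3.21 dy -0.85
dx -3.78 dy -1.19
dx -4.32 dy -1.59
dx -4.82 dy -2.04
```

Request:
drive_tool:
  deltas:
    - {"dx": -0.67,"dy": -0.04,"dz": 0,"spin": 0,"fingers": 1.8}
    - {"dx": -1.33,"dy": -0.15,"dz": 0,"spin": 0,"fingers": 1.8}
    - {"dx": -1.98,"dy": -0.32,"dz": 0,"spin": 0,"fingers": 1.8}
    - {"dx": -2.61,"dy": -0.55,"dz": 0,"spin": 0,"fingers": 1.8}
    - {"dx": -3.21,"dy": -0.85,"dz": 0,"spin": 0,"fingers": 1.8}
    - {"dx": -3.78,"dy": -1.2,"dz": 0,"spin": 0,"fingers": 1.8}
    - {"dx": -4.32,"dy": -1.6,"dz": 0,"spin": 0,"fingers": 1.8}
    - {"dx": -4.82,"dy": -2.04,"dz": 0,"spin": 0,"fingers": 1.8}

```text
time: 22.6
ee_pos: [0.6675, 0.0933, 0.4139]
tcp_rot: [179.9, -0.2, -169.4]
wrist_force: [-11.7, 0.2, 8.1]
opening: 0.0243
```

```bash
python3 -c "
from h import *
st();tr();look('n',(60,210,170,300),(130,265,225,325));tr()
"
```

```text
t 22.6 tcp [0.6675 0.0933 0.4139] press [0.0498 0.0508] F [-11.7   0.2   8.1] rot [ 179.9   -0.2 -169.4] open 0.0243 q [  8.  24.  34. 100.   0.  -3.]
phi 45.6 r 0.0702 Ftan -9.80 Frad -6.32 Fz 8.1
top 3.9 (60, 210, 170, 300)
side 4.3 (130, 265, 225, 325)
phi 45.2 r 0.0701 Ftan -5.47 Frad -6.39 Fz 6.8
```

View pics/side_n.png

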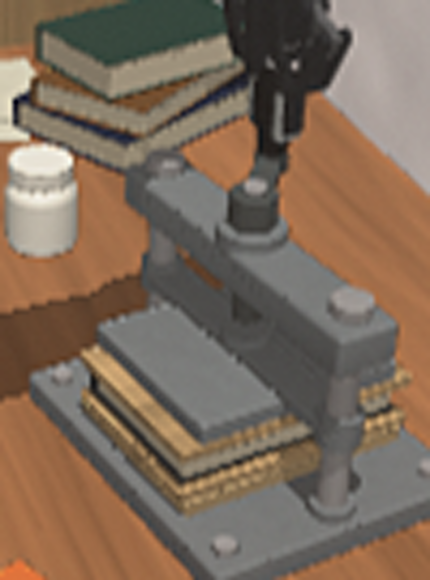

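The pull is 9.8 N moving (free about 3.5), so the nip is firm. I'll hold briefly, then let go.

Request:
drive_tool:
  deltas:
    - {"dx": 0,"dy": 0,"dz": 0,"spin": 0,"fingers": 1.8}
    - {"dx": 0,"dy": 0,"dz": 0,"spin": 0,"fingers": 1.8}
    - {"dx": 0,"dy": 0,"dz": 0,"spin": 0,"fingers": 1.8}
    - {"dx": 0,"dy": 0,"dz": 0,"spin": 0,"fingers": 2.6}
    - {"dx": 0,"dy": 0,"dz": 0,"spin": 0,"fingers": 3.4}
    - {"dx": 0,"dy": 0,"dz": 0,"spin": 0,"fingers": 4.4}
    - {"dx": 0,"dy": 0,"dz": 0,"spin": 0,"fingers": 5.4}
    - {"dx": 0,"dy": 0,"dz": 0,"spin": 0,"fingers": 6}

```text
time: 23.7
ee_pos: [0.6681, 0.0926, 0.4136]
tcp_rot: [-180.0, -0.0, -169.5]
wrist_force: [0.2, 0.1, -0.1]
opening: 0.0599
```

```bash
python3 -c "
from h import *
st();tr();look('o',(60,210,170,300),(100,200,240,340))
"
```

```text
t 23.7 tcp [0.6681 0.0926 0.4136] press [0.0503 0.0499] F [ 0.2  0.1 -0.1] rot [-180.    -0.  -169.5] open 0.0599 q [  8.  24.  34. 100.  -0.  -3.]
phi 44.9 r 0.0699 Ftan 0.11 Frad 0.21 Fz -0.1
top 3.9 (60, 210, 170, 300)
side 5.9 (100, 200, 240, 340)
```

View pics/side_o.png

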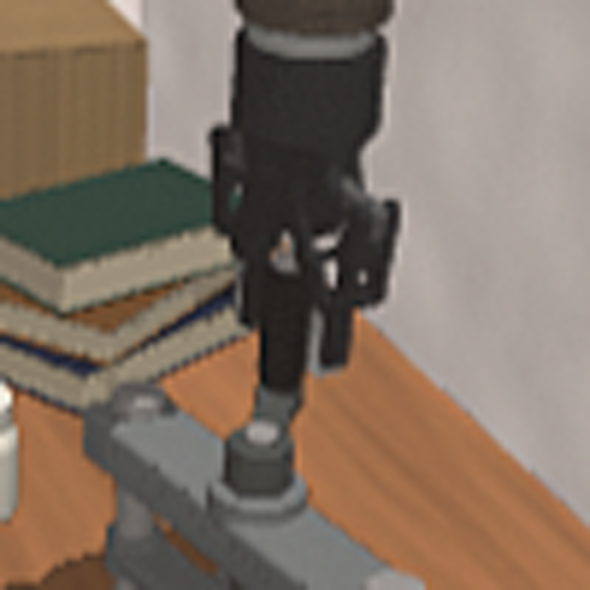

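Free, with zero force. I'll raise 2 cm and withdraw toward the robot with the jaws straddling.

Request:
drive_tool:
  deltas:
    - {"dx": 0,"dy": 0,"dz": -1,"spin": 0,"fingers": 6}
    - {"dx": 0,"dy": 0,"dz": -2,"spin": 0,"fingers": 6}
    - {"dx": 1,"dy": 0,"dz": -2.5,"spin": 0,"fingers": 6}
    - {"dx": 4,"dy": 0,"dz": -2.5,"spin": 0,"fingers": 6}
    - {"dx": 8,"dy": 0,"dz": -2.5,"spin": 0,"fingers": 6}
    - {"dx": 13,"dy": 0,"dz": -2.5,"spin": 0,"fingers": 6}
    - {"dx": 18,"dy": 0,"dz": -2.5,"spin": 0,"fingers": 6}
    - {"dx": 23,"dy": 0,"dz": -2.5,"spin": 0,"fingers": 6}

```text
time: 24.8
ee_pos: [0.4396, 0.0502, 0.4389]
tcp_rot: [-180.0, 0.1, -169.5]
wrist_force: [-0.1, 1.0, 1.2]
opening: 0.0601
```

Request:
drive_tool:
  deltas:
    - {"dx": 3,"dy": 0,"dz": 0,"spin": 0,"fingers": 6}
    - {"dx": 6,"dy": 0,"dz": 0,"spin": 0,"fingers": 6}
    - {"dx": 8,"dy": 0,"dz": 0,"spin": 0,"fingers": 6}
    - {"dx": 9,"dy": 0,"dz": 0,"spin": 0,"fingers": 6}
    - {"dx": 9,"dy": 0,"dz": 0,"spin": 0,"fingers": 6}
    - {"dx": 9,"dy": 0,"dz": 0,"spin": 0,"fingers": 6}
    - {"dx": 9,"dy": 0,"dz": 0,"spin": 0,"fingers": 6}
    - {"dx": 9,"dy": 0,"dz": 0,"spin": 0,"fingers": 6}

```text
time: 25.8
ee_pos: [0.3538, 0.0342, 0.4384]
tcp_rot: [180.0, -0.0, -169.5]
wrist_force: [0.3, 0.8, 0.2]
opening: 0.0599
```

```bash
python3 -c "
from h import *
st();look('p',(115,205,180,290),(0,384,0,512))
"
```

```text
t 25.8 tcp [0.3538 0.0342 0.4384] press [-0.2694  0.0499] F [0.3 0.8 0.2] rot [ 180.    -0.  -169.5] open 0.0599 q [  6. -20.  -9. 102.  -0.  -5.]
top 6.5 (115, 205, 180, 290)
side 1.5 (0, 384, 0, 512)
```

View pics/top_p.png

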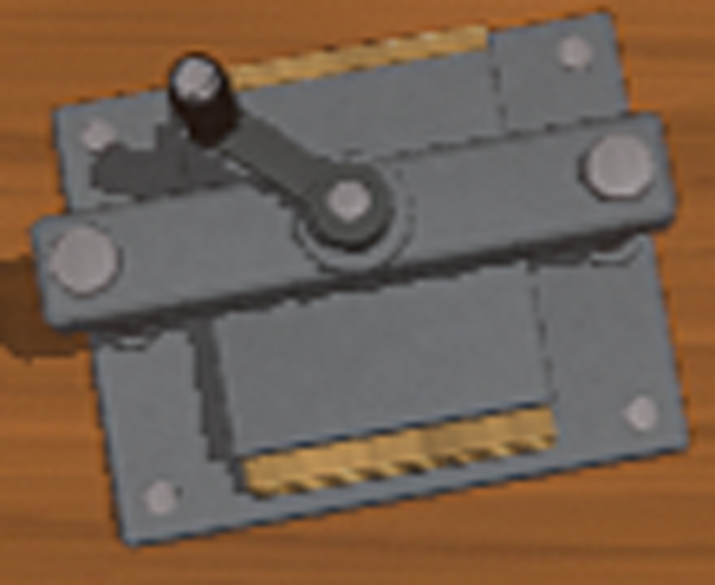

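View pics/side_p.png

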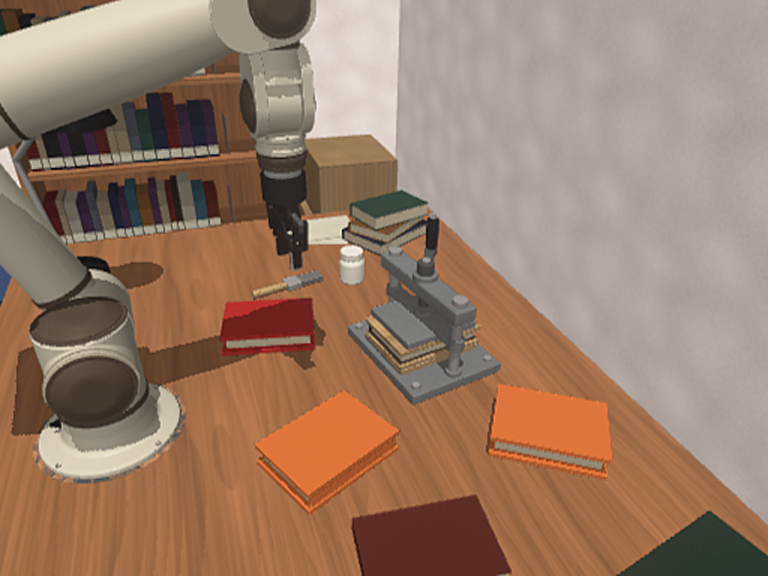

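The bundle's front corners are still at (262,495) and (556,442), square. The crank stands where I left it at about 45°, the jar, brush and book look unmoved, and the arm is clear. Handing in.

```bash
python3 -c "
from workcell import bot
print(bot.job_done());print(bot.get_obs()['time'])"
```

```text
the job is handed in; nothing more can be done
None
the job is handed in; nothing more can be done
```

The book is nipped in the press and the job is handed in, at about 26 s of the 72 s allowed. No verdict was reported.

- **Bundle:** I slid it in with both fingers side by side in two pushes, checking after each. Before winding, the camera put its centre about 3 mm (x) and 2 mm (y) off the press's axis and about 0.015 rad askew. The last picture shows its front corners in the same place.
- **Winding:** I turned the held sleeve about 1.9 turns clockwise. The pull along the circle was 3.3–3.9 N running free. It was 6.2 N as the platen bore, then 7.9 N, and 9.8 N at the stop, inside the 9–10 N firm range.
- **After letting go:** the crank stayed at its stop angle. The wrist force read zero, the arm stands clear, and the jar, brush and spare book look unmoved in the side picture.

**Checks that disagreed or were not made:**
- The calibrated crank axis was about 1–1.5 mm off, and my first correction to it was wrong. For about one turn the grip was pulled sideways with up to 17 N, until I refitted the axis; the sideways pull was then 2–7 N.
- At standstill the pull read 5.5 N against 9.8 N moving, within the "up to 7 N less" the task mentions.
- The force on the bundle itself was inferred from the pull; I had no direct reading of it.

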